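# Turn a model railcar body roof-down in the turnover cradle

### The job

Take the red model railcar body from the sloping drying rack under the lamp and lay it roof up in the blue nest of the open hinged leaf of the turnover cradle, then let go. Take the leaf by its yellow bar and close it fully over the white nest so that the body is turned over, then swing the leaf fully open again, leaving the body lying flat, roof down, in the white nest. Do not drop the body on the table, and leave the three paint jars where they stand.

Things in the scene. Friction and masses are not known exactly. Their poses are not given: they have to be found in the camera images.
- railcar_mid (a point): Centre of the loose model railcar body, a box 120 long (its x) x 56 wide (y) x 36 mm high (z), 0.10 to 0.20 kg; red, dark windows, white stripe on the roof (+z), grey underside; both ends alike. At the start it lies roof up on the rack, its x rising 35 degrees towards the robot's left, so fingers tilted 35 degrees, square to the slope, grip it across its 56 mm width.
- rack: Fixed wooden drying rack; origin on the table under the slope's middle, x up the slope seen from above (roughly the robot's left). The body lies on a spine 30 mm wide, 6 mm thick, beside which fingers may reach 20 mm past its underside. A ledge 40 mm wide, 16 mm high is at its lower end. Foot 170 x 110 x 12 mm.
- lamp (a point): Centre of the lamp bar fixed over the rack: 28 x 180 x 20 mm (rack's x, y, z), on a thin post 74 mm behind it. It is about 20 mm beyond the body's centre (rack's x) and 149 mm above it, so a vertical gripper does not fit under it; coming and going square to the slope passes in front of it.
- hinge_mid (a point): Middle of the hinge line of the fixed turnover cradle, 60 mm above the table. x runs along the hinge line; +y is the side where the leaf lies open, -y the side of the white nest; z up. The cradle's foot is a plate 170 (x) x 250 (y) x 10 mm; hinge cheeks at x = +-78 mm, 64 mm high; the middle is free.
- leaf_nest (a point): Centre of the blue nest's floor, on the leaf. Leaf open: axes as hinge_mid, 60 mm from the hinge line, 28 mm below it. Pocket along x: 130 mm between end plates; side walls 28 mm high, the inner 33 mm from this point, the outer 31, both flaring 6 mm at the top. Within 36 mm of the middle no side walls, floor only a 30 mm wide spine: fingers may reach 20 mm below it there. Seated body centre: 18 mm up.
- leaf_bar (a point): Middle of the leaf's yellow handle: a round bar 14 mm across, 120 mm long, parallel to the hinge line, 142 mm from it, level with it when open or closed; struts at its ends; 30 mm free between it and the leaf walls, 42 mm to a seated body. Pinch its middle from above, a finger each side; it turns between the fingers as the leaf swings, so the gripper can stay vertical.
- leaf (a joint): Angle of the leaf, rad: 0 = open, flat on the +y side (as at the start); grows as it swings up and over, turning about +x of hinge_mid; 3.14 = fully closed, upside down over the white nest. Stiff hinge: it stays where it is left, about 2 to 4 N at the bar. Its rubber-lined inner walls hold the body well past upright; then it slides out and is laid in the white nest as the leaf closes.
- fixed_nest (a point): Centre of the floor of the white fixed nest, 60 mm from the hinge line on its -y side, 50 mm above the table; axes as hinge_mid. Same pocket as the blue nest but with walls only 10 mm high. The turned body lies here with its centre 18 mm above this point.
- jar_red: Bystander: paint jar with red label, 36 mm across, 55 mm high; origin at the centre of its underside.
- jar_green: Bystander: paint jar with green label, same size and origin.
- jar_blue: Bystander: paint jar with blue label, same size and origin.
Not all that is in view belongs to the job. Of the things that look like the part that bears railcar_mid, the larger one is meant.

How it is judged (in metres and radians):
On the way, in this order (a step that is already met when the one before it is completed fails the run):
1. The railcar body lies roof up and flat in the blue nest of the open leaf, let go (x of railcar_mid in the frame of leaf_nest between -0.01 and 0.01 m and y of railcar_mid in the frame of leaf_nest between -0.008 and 0.008 m and z of railcar_mid in the frame of leaf_nest between 0.012 and 0.024 m and angle between railcar_mid's own z axis and vertical below 0.15 rad and value of joint leaf below 0.15 rad and contact force between the fingers and railcar below 0.3 N), for 0.2 s.
2. The leaf is fully closed (within 0.12 rad) with the body turned over between the nests (value of joint leaf above 3.02 rad and x of railcar_mid in the frame of fixed_nest between -0.01 and 0.01 m and y of railcar_mid in the frame of fixed_nest between -0.008 and 0.008 m and z of railcar_mid in the frame of fixed_nest between 0.012 and 0.024 m and angle between railcar_mid's own z axis and vertical above 3.02 rad), for 0.1 s.
At the end, for the whole second after the job is handed in: The body lies at rest, roof down (within 0.12 rad), in the white nest (its centre within 10 mm along, 8 mm across and 6 mm in height of its seated place), and the leaf is back fully open (within 0.12 rad) and still (x of railcar_mid in the frame of fixed_nest between -0.01 and 0.01 m and y of railcar_mid in the frame of fixed_nest between -0.008 and 0.008 m and z of railcar_mid in the frame of fixed_nest between 0.012 and 0.024 m and angle between railcar_mid's own z axis and vertical above 3.02 rad and value of joint leaf below 0.12 rad and linear speed of railcar below 0.02 m/s and velocity of joint leaf between -0.05 and 0.05 rad/s); the robot touches nothing.
It fails at once if The railcar body falls to the table (height (world z) of railcar_mid below 0.03 m).
It fails at once if A paint jar is moved by more than 25 mm (distance of any of jar_red, jar_green, jar_blue from where it was at the start of the episode above 0.025 m).
It also fails if it takes over 72 s, if anything falls off the work surface, if the arm or the gripper's body presses on something with over 40 N, if the wrist force passes 120 N, or if a joint passes its speed limit or range.

### The arm

A 6-joint arm with a two-finger parallel gripper is mounted at the origin on the work surface. World frame = base frame: x ahead of the robot, y to its left, z up, the work surface at z = 0. Lengths are in m, angles in degrees, forces in N, time in s.
With the tool pointing down it reaches from about 0.4 to 0.825 m from the base axis. Payload 7 kg.
Tool frame: the origin (TCP) lies on the front face of the gripper's body, between the roots of the fingers; the fingertips stand 66 mm ahead of it and the grasp point (between the pads) lies 47 mm ahead of it (ctrl.grasp_offset is the z of the grasp point in the tool frame, in m); z points along the fingers, y is the direction in which the jaws open and shut (so a half turn about z gives the same grasp; the last joint's range is limited). The gripper opens to 88 mm and grips with 3 to 60 N. Pads are 19 mm wide; open, the fingers measure 130 mm over their backs; the gripper's body (78 mm by 193 mm) begins 47 mm behind the grasp point.
Start: joints at [-48.925, 20.546, 0.682, 0, -70.136, -16.507], TCP at [0.281, -0.614, 0.292] pointing down, gripper open.
Joint ranges: [-176.03, 176.03], [-82.01, 121.73], [-58.28, 71.71], [-173.87, 95.51], [-174.79, -0.11], [-173.66, 173.66]. Speed limits (degrees/s): [136.94, 136.94, 172.46, 180, 180, 180].

### API

Orientations are given as [roll, pitch, yaw] about the fixed x, y, z axes, in that order (R = Rz(yaw) Ry(pitch) Rx(roll)).
In Python, from plant import ctrl gives the robot as it stands.
- The arm moves only by the shell command python3 -m creep 'ROWS'. ROWS is JSON, a list of rows, each a list of 7 numbers: the turn, a rotation vector about the tool's x, y, z in rad, then the shift along the tool's x, y, z in m, then the opening, from 0 (shut) to 1 (fully open). In form: [[wx, wy, wz, dx, dy, dz, grip], ...]. A call has 1 to 12 rows; each row is the pose to reach, as a shift and turn from the pose commanded when the call began, along the tool's axes at that moment; what a row does not reach only later rows make up. A row lasts 1/12 s, in which the tool goes at most 41.7 mm and 7.16 degrees, less where a joint would pass 70% of its speed; a pose out of reach is approached as far as the arm can. A call with a gripper value outside its range is refused whole. The fingers move at their own pace and stop on an object; the grip force is fixed at half the most. Time passes only in rows, so rows that repeat a pose let the fingers close. It gives the time, the measured TCP pose, the force and the opening at its end, in the units of the state.
- ctrl.get_obs(): the state, without advancing time (a new reading comes with each control period).
- ctrl.snapshot(name): name is "scene" or "top"; returns the picture (400x640x3 uint8, blue, green, red); there is no depth.
- ctrl.camera_model(name): a dict with "K" (3x3 intrinsics, pixels), "rvec" (rotation vector, rad) and "tvec" (3), from world to camera coordinates, as OpenCV has them. Camera axes: x right, y down, z forward; pixel columns grow to the right and rows downward; lengths in m; the calibration is good to about 2 mm. A picture is of the moment at which its call begins. camera_model takes no time and is no camera call.
- ctrl.close_job(): hands the job in, once; it reports no verdict.
The state is a dict: "clock": time; "joint_pos": joint angles; "qvel": joint speeds; "tau": joint torques, N m; "tool_pos": TCP position; "orientation": TCP orientation; "force": force on the tool from outside, world axes, zero at the start; "moment": the same for the moment, N m; "opening": finger opening in m.
Only numpy, scipy, OpenCV 4.12 (cv2) and the standard library are available. Lean on these libraries where they do the work, as an engineer would, in place of code of your own. Each camera call takes 0.05 s, during which the arm holds its last target.

## Working session

There is one attempt and no reset: what is moved stays moved. The work goes in short steps, Python scripts to look and compute and a shell command to move; the robot and the scene stay as the last step left them, time stands still between calls to the robot, and variables do not carry over. Pictures are saved under pics/ and viewed, and the job is handed in when it is done.

```bash
ls; mkdir -p pics; python3 - <<'E'
from plant import ctrl
import cv2
o=ctrl.get_obs();print(o, ctrl.grasp_offset)
for n in("scene","top"):
    cv2.imwrite(f"pics/{n}0.png",ctrl.snapshot(n)); print(n,ctrl.camera_model(n))
E
```

```text
pics
{'clock': 0.0, 'joint_pos': array([-4.89242502e+01,  2.05915083e+01,  6.35334334e-01, -1.91954175e-02,
       -7.01370994e+01, -1.65072350e+01]), 'qvel': array([ 0.06034837, -0.01762839,  0.02395054,  0.04005796,  0.00257254,
       -0.04585339]), 'tau': array([ 2.41201858e-03, -5.82713914e+01,  2.93052810e+01,  6.99740499e+00,
        6.75927935e-03, -1.61017288e-04]), 'tool_pos': array([ 0.28048228, -0.61355591,  0.29123655]), 'orientation': array([ 1.79905443e+02, -9.20350170e-03, -1.55438014e+02]), 'force': array([-0.19506244,  0.08662743,  0.19103545]), 'moment': array([ 0.01976865,  0.04191729, -0.02059415]), 'opening': 0.08741984306611075} 0.0468
scene {'K': array([[426.03055096,   0.        , 323.40242536],
       [  0.        , 426.03055096, 194.9749251 ],
       [  0.        ,   0.        ,   1.        ]]), 'rvec': array([ 1.69790485,  1.70253378, -0.79696032]), 'tvec': array([-0.03692905, -0.23697593,  1.66196695])}
top {'K': array([[396.90710546,   0.        , 319.24478434],
       [  0.        , 396.90710546, 200.14003332],
       [  0.        ,   0.        ,   1.        ]]), 'rvec': array([ 2.1001263 , -2.14849032,  0.2135867 ]), 'tvec': array([0.03946211, 0.62593513, 0.92053566])}
```

View pics/scene0.png

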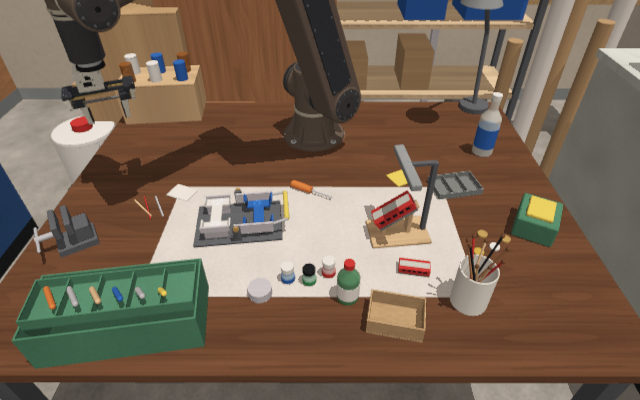

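View pics/top0.png

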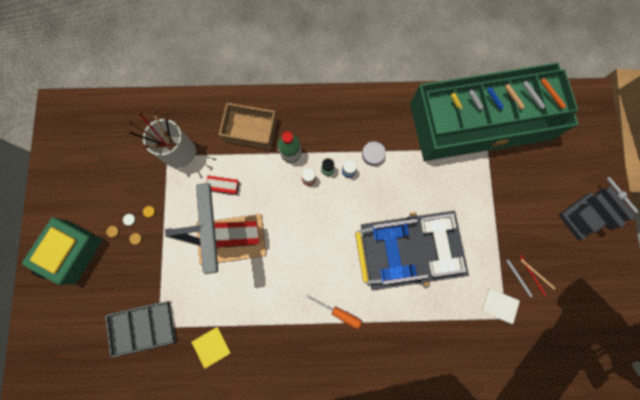

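The scene view shows the rack at about (395,215) with the red body under the lamp, and the cradle at (243,215), blue leaf on the right with the yellow bar. In the top view the cradle is at (412,250), the body at (237,234) and the jars at (308,176), (328,166) and (349,169). I'll zoom in.

```bash
cat > h.py <<'E'
import numpy as np, cv2
from plant import ctrl
def cam(n):
    m=ctrl.camera_model(n); R=cv2.Rodrigues(np.array(m['rvec']))[0]; return np.array(m['K']),R,np.array(m['tvec']).ravel()
def proj(n,P):
    K,R,t=cam(n); P=np.atleast_2d(P); q=(R@P.T).T+t; q=(K@q.T).T; return q[:,:2]/q[:,2:]
def ray(n,uv):
    K,R,t=cam(n); d=R.T@np.linalg.solve(K,[uv[0],uv[1],1.]); return -R.T@t,d
def onz(n,uv,z):
    c,d=ray(n,uv); return c+d*(z-c[2])/d[2]
def two(uvs,uvt):
    c1,d1=ray('scene',uvs);c2,d2=ray('top',uvt)
    A=np.stack([d1,-d2],1); s=np.linalg.lstsq(A,c2-c1,rcond=None)[0]
    p,q=c1+s[0]*d1,c2+s[1]*d2; return (p+q)/2,np.linalg.norm(p-q)
E
python3 - <<'E'
import cv2
def crop(n,x0,y0,x1,y1,out,s):
    im=cv2.imread(f'pics/{n}0.png')[y0:y1,x0:x1]; cv2.imwrite(out,cv2.resize(im,None,fx=s,fy=s,interpolation=cv2.INTER_CUBIC))
crop('top',350,200,480,297,'pics/tc.png',6)
crop('top',160,170,280,280,'pics/tr.png',5)
crop('scene',190,180,300,250,'pics/sc.png',7)
crop('scene',355,140,455,250,'pics/sr.png',5)
E
```

```text
(no output)
```

View pics/tc.png

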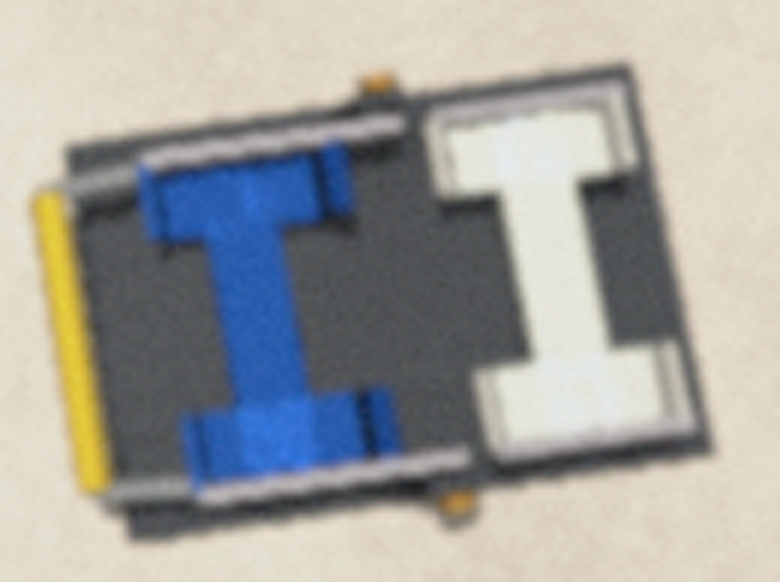

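View pics/tr.png

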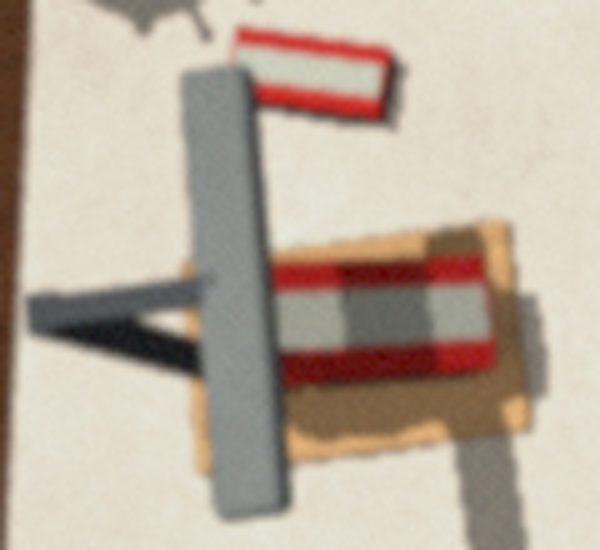

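View pics/sc.png

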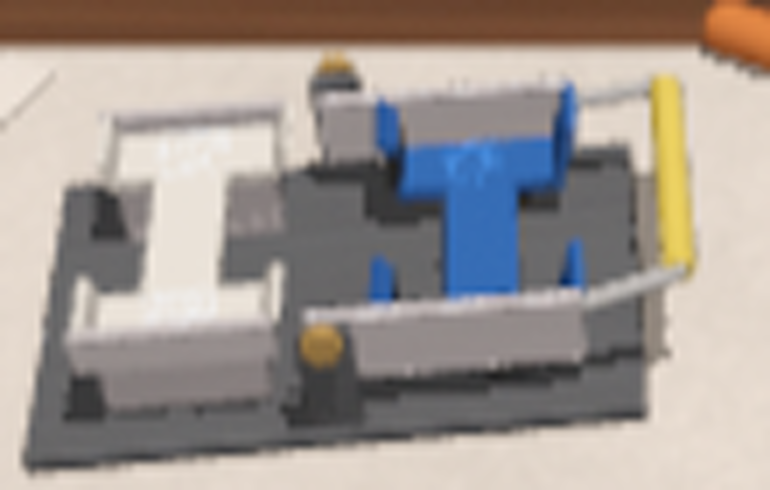

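View pics/sr.png

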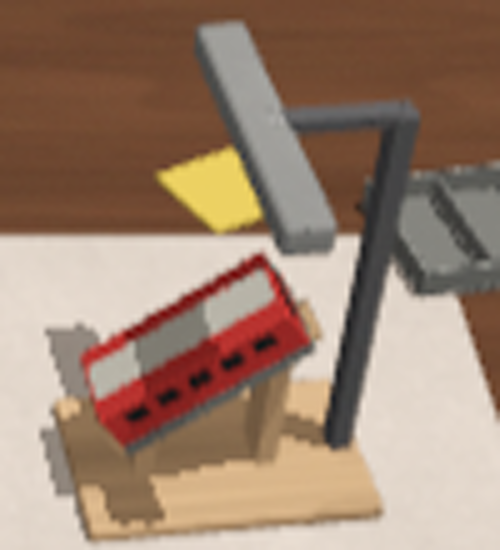

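```bash
python3 - <<'E'
from h import *
np.set_printoptions(precision=4,suppress=True)
def c(p,o,s): return (np.array(p,float)+.5)/s-.5+np.array(o)
T=lambda u,v:c((u,v),(350,200),6); R=lambda u,v:c((u,v),(160,170),5); S=lambda u,v:c((u,v),(190,180),7); Q=lambda u,v:c((u,v),(355,140),5)
pl=[onz('top',T(*p),.01) for p in[(68,147),(630,65),(715,452),(132,540)]]
print('plate',np.array(pl),np.mean(pl,0)); 
e=pl[0]-pl[1]+pl[3]-pl[2]; print('yaw y-axis',np.degrees(np.arctan2(e[1],e[0]))-90, np.linalg.norm(e)/2)
e=pl[3]-pl[0]+pl[2]-pl[1]; print('xaxis',np.degrees(np.arctan2(e[1],e[0])),np.linalg.norm(e)/2)
for n in('top','scene'):
    im=cv2.imread(f'pics/{n}0.png'); hsv=cv2.cvtColor(im,cv2.COLOR_BGR2HSV)
    m=cv2.inRange(hsv,(20,110,100),(35,255,255)); k,l,st,ce=cv2.connectedComponentsWithStats(m)
    for i in range(1,k):
        if st[i,4]>20: print(n,'yel',st[i],ce[i])
        bx=(425>ce[i][0]>350 and 200<ce[i][1]<300) if n=='top' else (250<ce[i][0]<300 and 170<ce[i][1]<230)
        if st[i,4]>20 and bx:
            ys,xs=np.nonzero(l==i); r=cv2.minAreaRect(np.stack([xs,ys],1).astype(np.float32)); b=cv2.boxPoints(r)
            b=b[np.argsort(b[:,1])]; e1,e2=b[:2].mean(0),b[2:].mean(0)
            if n=='top': yt=(e1,e2,ce[i])
            else: ys_=(e1,e2,ce[i])
            for p in(e1,e2,ce[i]): print('   z.06',onz(n,p,.061))
print('bar two',two(ys_[2],yt[2]))
print('hinge caps top',onz('top',T(378,82),.06),onz('top',T(458,503),.06))
print('hinge caps scene',onz('scene',S(335,62),.06),onz('scene',S(322,345),.06))
# blue floor region corners top z=.032 : spine edges mid
print('blue mid',onz('top',T(*np.mean([(210,240),(288,225),(232,412),(306,392)],0)),.032))
print('white mid',onz('top',T(*np.mean([(500,195),(583,180),(528,362),(608,345)],0)),.05))
pl=[onz('top',R(*p),.012) for p in[(505,222),(530,428),(205,472),(187,266)]]
print('rack',np.array(pl),np.mean(pl,0))
e=pl[2]-pl[1];print('yaw rack',np.degrees(np.arctan2(e[1],e[0])),np.linalg.norm(e)); e=pl[1]-pl[0];print(np.degrees(np.arctan2(e[1],e[0])),np.linalg.norm(e))
a=two(Q(87,356),R(495,365)); b=two(Q(125,412) if 0 else Q(108,408),R(485,258)); print('lower roof -x,+x',a,b)
for p in[(308,176),(328,166),(349,169)]: print('jar',onz('top',p,.055))
E
```

```text
plate [[ 0.5713 -0.081   0.01  ]
 [ 0.6015 -0.3255  0.01  ]
 [ 0.4367 -0.3466  0.01  ]
 [ 0.4065 -0.1005  0.01  ]] [ 0.504  -0.2134  0.01  ]
yaw y-axis 7.014476662520494 0.24713652414970624
xaxis -172.9828537052484 0.16610084925247662
top yel [451  93  11  16  92] [455.9783 100.1957]
top yel [143 206  12  11 103] [148.4175 211.1068]
top yel [  30  227   46   47 1207] [ 52.3173 249.8335]
top yel [356 232  13  50 276] [361.692  256.6486]
   z.06 [ 0.5458 -0.0663  0.061 ]
   z.06 [ 0.4283 -0.0809  0.061 ]
   z.06 [ 0.4859 -0.0736  0.061 ]
top yel [ 191  327   40   42 1010] [210.4307 347.2475]
scene yel [386 169  22  18 225] [397.5867 177.6044]
scene yel [283 191   6  27 115] [285.4174 204.3913]
   z.06 [ 0.4241 -0.0799  0.061 ]
   z.06 [ 0.5414 -0.0668  0.061 ]
   z.06 [ 0.4866 -0.0732  0.061 ]
scene yel [526 195  31  28 587] [541.3356 208.6184]
scene yel [474 248   7   7  37] [477.2162 250.5405]
scene yel [158 287   9  10  56] [161.9107 291.25  ]
bar two (array([ 0.4859, -0.0735,  0.0604]), np.float64(0.00033588736821051236))
hinge caps top [ 0.5888 -0.2035  0.06  ] [ 0.4194 -0.2237  0.06  ]
hinge caps scene [ 0.4113 -0.226   0.06  ] [ 0.5882 -0.2032  0.06  ]
blue mid [ 0.4958 -0.1544  0.032 ]
white mid [ 0.511  -0.2729  0.05  ]
rack [[0.603  0.1765 0.012 ]
 [0.4975 0.1634 0.012 ]
 [0.4793 0.3264 0.012 ]
 [0.5839 0.3391 0.012 ]] [0.5409 0.2513 0.012 ]
yaw rack 96.36152290373875 0.16399996679864934
-172.91924916635134 0.10635983762026716
lower roof -x,+x (array([0.5245, 0.1748, 0.0702]), np.float64(0.003890623714803698)) (array([0.5753, 0.1802, 0.0774]), np.float64(0.006500644686686833))
jar [0.6901 0.052  0.055 ]
jar [0.715 0.001 0.055]
jar [ 0.7061 -0.0518  0.055 ]
```

The top crop shows the foot plates and the yellow bar clearly, and the cradle estimates agree to about 1 mm. I need sharper body corners, so I'll zoom further.

```bash
python3 - <<'E'
import cv2
def crop(n,x0,y0,x1,y1,out,s):
    im=cv2.imread(f'pics/{n}0.png')[y0:y1,x0:x1]; cv2.imwrite(out,cv2.resize(im,None,fx=s,fy=s,interpolation=cv2.INTER_CUBIC))
crop('scene',366,185,426,235,'pics/sr2.png',12)
crop('top',205,210,270,260,'pics/tr2.png',12)
E
```

```text
(no output)
```

View pics/sr2.png

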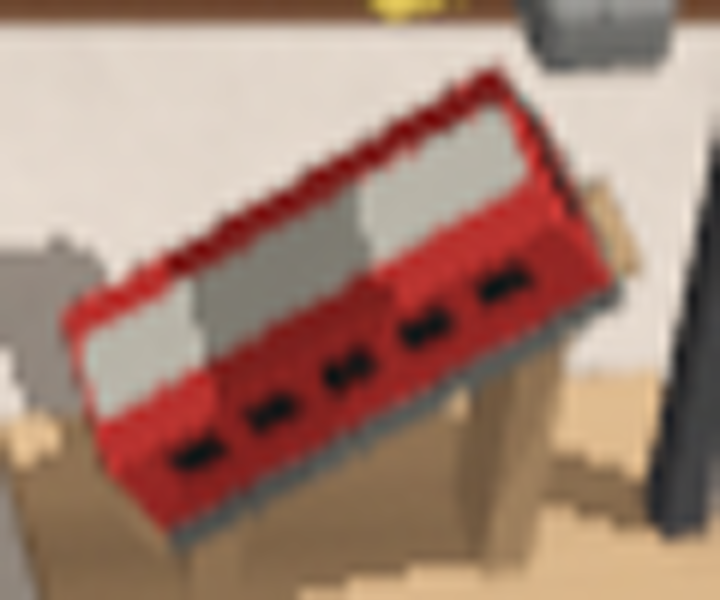

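View pics/tr2.png

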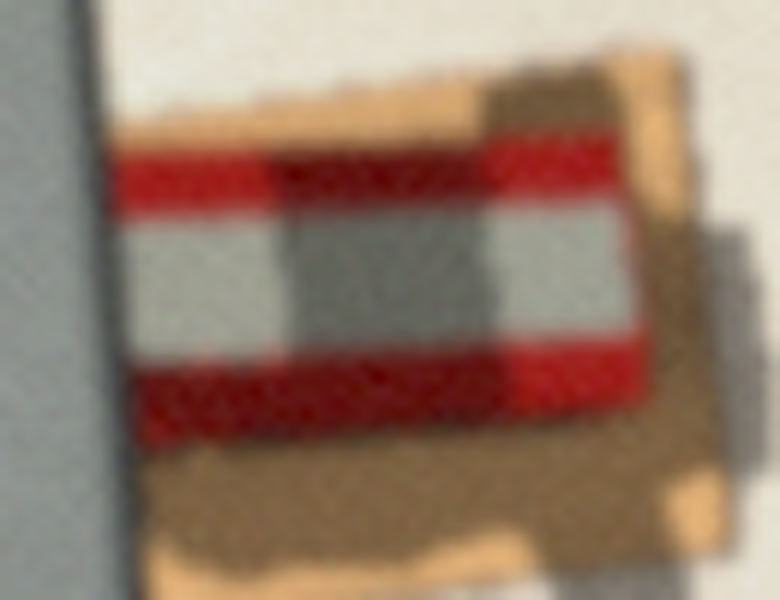

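```bash
cat >> h.py <<'E'
from scipy.spatial.transform import Rotation as Ro
def Rbody(yaw,p=35): return Ro.from_euler('ZY',[yaw,-p],degrees=True).as_matrix()
E
python3 - <<'E'
from h import *
from scipy.optimize import least_squares
np.set_printoptions(precision=4,suppress=True)
def c(p,o): return (np.array(p,float)+.5)/12-.5+np.array(o)
ob=[('scene',(66,322),(-1,1,1)),('scene',(106,458),(-1,-1,1)),('scene',(497,68),(1,1,1)),('scene',(172,543),(-1,-1,-1)),('scene',(618,290),(1,-1,-1)),
('top',(617,132),(-1,-1,1)),('top',(648,402),(-1,1,1))]
H=np.array([.06,.028,.018])
def f(p,full=False):
    r=[]
    for n,u,s in ob:
        P=p[:3]+Rbody(p[3],p[4])@(H*s); r.append(proj(n,P)[0]-c(u,(366,185) if n=='scene' else (205,210)))
    return np.ravel(r)
s=least_squares(f,[.543,.237,.094,96.8,35]);print(s.x,s.fun.reshape(-1,2))
s=least_squares(lambda q:f([*q,96.8,35]),[.543,.237,.094]);print(s.x,s.fun.reshape(-1,2))
E
```

```text
[ 0.544   0.2339  0.0916 95.8815 35.7662] [[-0.7039 -1.2844]
 [-0.2904  0.9022]
 [-0.0702 -1.3745]
 [ 0.8227  0.8676]
 [ 1.2533  0.9469]
 [ 0.6269 -0.1086]
 [ 0.2915  0.4427]]
[0.5431 0.234  0.0908] [[-0.8621 -1.2593]
 [-0.1331  0.9039]
 [-0.1101 -1.3584]
 [ 0.8053  0.867 ]
 [ 1.3243  0.907 ]
 [ 0.4473 -0.0805]
 [ 0.4839  0.42  ]]
```

```bash
cat >> h.py <<'E'
np.set_printoptions(precision=4,suppress=True)
def tool(zd,ya):
    z=np.array(zd,float);z/=np.linalg.norm(z); y=np.array([np.cos(np.radians(ya)),np.sin(np.radians(ya)),0]); return np.stack([np.cross(y,z),y,z],1)
def cur():
    o=ctrl.get_obs(); return np.array(o['tool_pos']),Ro.from_euler('xyz',o['orientation'],degrees=True).as_matrix(),o
def plan(R,grasp,N=None):
    "R target rot, grasp = grasp point world"
    p,R0,o=cur(); tcp=np.array(grasp)-R[:,2]*ctrl.grasp_offset
    w=Ro.from_matrix(R0.T@R).as_rotvec(); d=R0.T@(tcp-p)
    n=max(np.degrees(np.linalg.norm(w))/7.16,np.linalg.norm(d)/.0417)
    print('t',o['clock'],'tcp target',tcp,'w',w,'d',d,'min rows',n,'joints',np.round(o['joint_pos'],1))
    N=N or int(np.ceil(n))
    for k in range(1,N+1): print(k,np.round(w*k/N,4),np.round(d*k/N,4))
YR=96.8; NR=Rbody(YR)[:,2]; RR=tool(-NR,YR+90); CB=np.array([.5435,.234,.091])
YC=7.0; CX=np.array([np.cos(np.radians(YC)),np.sin(np.radians(YC)),0]); CY=np.array([-CX[1],CX[0],0]); RN=tool([0,0,-1],97.0)
HM=np.array([.5035,-.214,.06]); LN=HM+.06*CY-[0,0,.028]; FN=HM-.06*CY-[0,0,.01]; BAR=HM+.142*CY
E
python3 -c "
from h import *
plan(RR,CB+NR*.13,20)
print(LN,FN,BAR)
print('bottle',two((348,266),(289,138)))"
```

```text
t 0.1 tcp target [0.5555 0.1333 0.2358] w [-0.383  -0.526  -1.2196] d [-0.5606  0.5649  0.0563] min rows 19.133334020122046 joints [-48.9  20.6   0.6  -0.  -70.1 -16.5]
1 [-0.0192 -0.0263 -0.061 ] [-0.028   0.0282  0.0028]
2 [-0.0383 -0.0526 -0.122 ] [-0.0561  0.0565  0.0056]
3 [-0.0575 -0.0789 -0.1829] [-0.0841  0.0847  0.0084]
4 [-0.0766 -0.1052 -0.2439] [-0.1121  0.113   0.0113]
5 [-0.0958 -0.1315 -0.3049] [-0.1402  0.1412  0.0141]
6 [-0.1149 -0.1578 -0.3659] [-0.1682  0.1695  0.0169]
7 [-0.1341 -0.1841 -0.4268] [-0.1962  0.1977  0.0197]
8 [-0.1532 -0.2104 -0.4878] [-0.2242  0.226   0.0225]
9 [-0.1724 -0.2367 -0.5488] [-0.2523  0.2542  0.0253]
10 [-0.1915 -0.263  -0.6098] [-0.2803  0.2825  0.0281]
11 [-0.2107 -0.2893 -0.6708] [-0.3083  0.3107  0.0309]
12 [-0.2298 -0.3156 -0.7317] [-0.3364  0.3389  0.0338]
13 [-0.249  -0.3419 -0.7927] [-0.3644  0.3672  0.0366]
14 [-0.2681 -0.3682 -0.8537] [-0.3924  0.3954  0.0394]
15 [-0.2873 -0.3945 -0.9147] [-0.4205  0.4237  0.0422]
16 [-0.3064 -0.4208 -0.9756] [-0.4485  0.4519  0.045 ]
17 [-0.3256 -0.4471 -1.0366] [-0.4765  0.4802  0.0478]
18 [-0.3447 -0.4734 -1.0976] [-0.5046  0.5084  0.0506]
19 [-0.3639 -0.4997 -1.1586] [-0.5326  0.5367  0.0534]
20 [-0.383  -0.526  -1.2196] [-0.5606  0.5649  0.0563]
[ 0.4962 -0.1544  0.032 ] [ 0.5108 -0.2736  0.05  ] [ 0.4862 -0.0731  0.06  ]
bottle (array([0.7691, 0.0956, 0.1166]), np.float64(0.0016429714027837033))
```

```bash
python3 -m creep '[[-0.01,-0.015,-0.03,-0.014,0.014,0.001,1],[-0.025,-0.035,-0.085,-0.04,0.04,0.003,1],[-0.04,-0.06,-0.14,-0.065,0.065,0.006,1],[-0.06,-0.08,-0.195,-0.09,0.09,0.009,1],[-0.075,-0.105,-0.25,-0.115,0.115,0.012,1],[-0.095,-0.13,-0.305,-0.14,0.14,0.014,1],[-0.11,-0.155,-0.36,-0.165,0.165,0.017,1],[-0.13,-0.18,-0.415,-0.19,0.19,0.02,1],[-0.145,-0.205,-0.47,-0.215,0.215,0.022,1],[-0.165,-0.225,-0.525,-0.24,0.24,0.024,1],[-0.18,-0.25,-0.58,-0.265,0.265,0.027,1],[-0.2,-0.275,-0.635,-0.29,0.29,0.03,1]]'
python3 -c "
from h import *
plan(RR,CB+NR*.13,12)"
```

```text
clock: 1.1
tool_pos: [0.4238, -0.2272, 0.2622]
orientation: [174.0, 18.3, -119.5]
force: [0.6, 0.5, 0.1]
opening: 0.088
t 1.1 tcp target [0.5555 0.1333 0.2358] w [-0.1838 -0.2504 -0.5804] d [-0.3512  0.0473  0.1499] min rows 9.226315478478503 joints [-18.9   8.1 -14.2 -20.2 -71.5  -2.5]
1 [-0.0153 -0.0209 -0.0484] [-0.0293  0.0039  0.0125]
2 [-0.0306 -0.0417 -0.0967] [-0.0585  0.0079  0.025 ]
3 [-0.0459 -0.0626 -0.1451] [-0.0878  0.0118  0.0375]
4 [-0.0613 -0.0835 -0.1935] [-0.1171  0.0158  0.05  ]
5 [-0.0766 -0.1043 -0.2418] [-0.1463  0.0197  0.0625]
6 [-0.0919 -0.1252 -0.2902] [-0.1756  0.0236  0.075 ]
7 [-0.1072 -0.1461 -0.3385] [-0.2048  0.0276  0.0874]
8 [-0.1225 -0.1669 -0.3869] [-0.2341  0.0315  0.0999]
9 [-0.1378 -0.1878 -0.4353] [-0.2634  0.0355  0.1124]
10 [-0.1531 -0.2087 -0.4836] [-0.2926  0.0394  0.1249]
11 [-0.1685 -0.2295 -0.532 ] [-0.3219  0.0433  0.1374]
12 [-0.1838 -0.2504 -0.5804] [-0.3512  0.0473  0.1499]
```

```bash
python3 -m creep '[[-0.015,-0.02,-0.055,-0.033,0.004,0.014,1],[-0.033,-0.045,-0.11,-0.066,0.009,0.028,1],[-0.05,-0.07,-0.165,-0.1,0.013,0.043,1],[-0.07,-0.095,-0.22,-0.133,0.018,0.057,1],[-0.087,-0.12,-0.275,-0.166,0.022,0.071,1],[-0.105,-0.143,-0.33,-0.2,0.027,0.085,1],[-0.122,-0.167,-0.385,-0.233,0.031,0.1,1],[-0.14,-0.19,-0.44,-0.266,0.036,0.114,1],[-0.155,-0.215,-0.495,-0.3,0.04,0.128,1],[-0.17,-0.235,-0.54,-0.327,0.044,0.14,1],[-0.18,-0.248,-0.57,-0.345,0.046,0.147,1],[-0.183,-0.25,-0.58,-0.351,0.047,0.15,1]]'
python3 -c "
from h import *
cv2.imwrite('pics/t1.png',ctrl.snapshot('top'));cv2.imwrite('pics/s1.png',ctrl.snapshot('scene'))
plan(RR,CB+NR*.13,1)
p,R,o=cur();print(p,R[:,2],RR[:,2])"
```

```text
clock: 2.1
tool_pos: [0.5571, 0.1328, 0.2341]
orientation: [179.9, 35.0, -83.3]
force: [-0.4, -0.4, 0.2]
opening: 0.0876
t 2.2 tcp target [0.5555 0.1333 0.2358] w [ 0.0003 -0.0023 -0.0033] d [-0.0029  0.0008  0.0001] min rows 0.0719891858521522 joints [ 10.6  16.9  -5.4 -37.5 -69.7  10. ]
1 [ 0.0003 -0.0023 -0.0033] [-0.0029  0.0008  0.0001]
[0.5566 0.131  0.2343] [-0.068   0.5676 -0.8205] [-0.0679  0.5695 -0.8192]
```

View pics/t1.png

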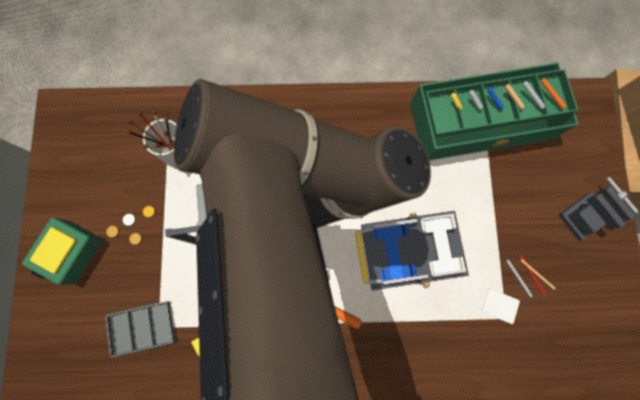

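View pics/s1.png

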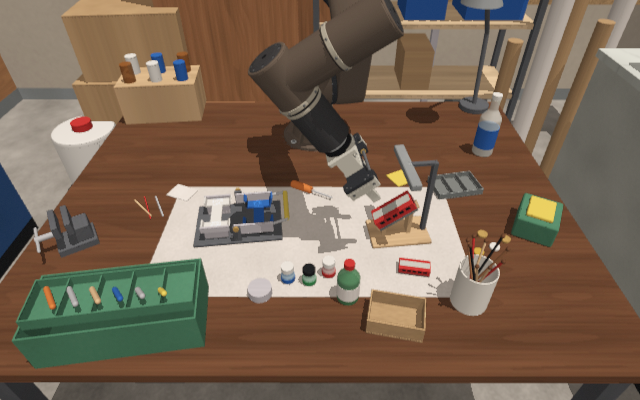

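```bash
python3 -m creep '[[0,-0.002,-0.003,-0.002,0.001,0.02,1],[0,-0.002,-0.003,-0.003,0.001,0.04,1],[0,-0.002,-0.003,-0.003,0.001,0.06,1],[0,-0.002,-0.003,-0.003,0.001,0.075,1],[0,-0.002,-0.003,-0.003,0.001,0.08,1]]'
python3 -c "
from h import *
im=ctrl.snapshot('scene');cv2.imwrite('pics/s2.png',cv2.resize(im[130:250,320:450],None,fx=6,fy=6,interpolation=cv2.INTER_CUBIC)[:600])
plan(RR,CB,1)"
```

```text
clock: 2.62
tool_pos: [0.5489, 0.1775, 0.1694]
orientation: [179.8, 35.0, -83.4]
force: [-0.4, 0.6, 0.8]
opening: 0.0874
t 2.6667 tcp target [0.5467 0.2073 0.1293] w [ 0.0004 -0.0006 -0.0031] d [-0.0014 -0.0012  0.05  ] min rows 1.200335719208994 joints [ 14.9  20.4  -9.3 -40.2 -61.6  11.9]
1 [ 0.0004 -0.0006 -0.0031] [-0.0014 -0.0012  0.05  ]
```

View pics/s2.png

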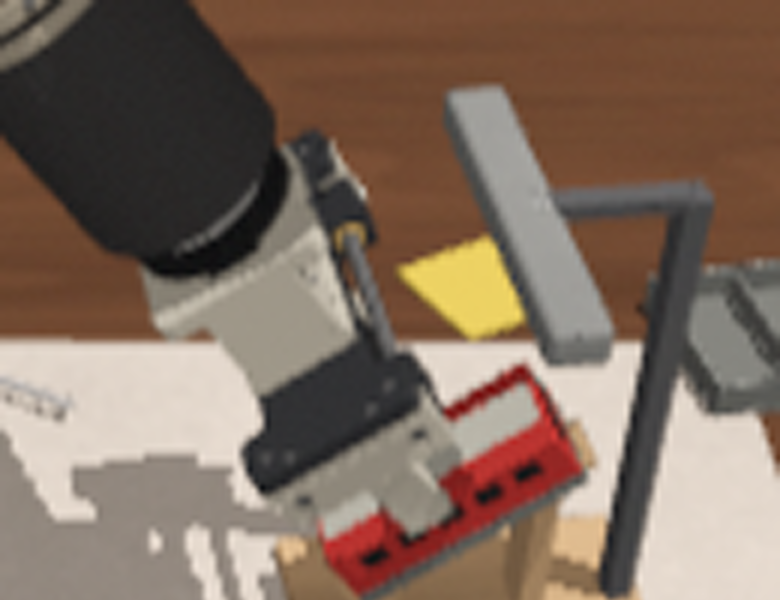

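The fingers straddle the body near its middle, clear of the lamp. I'll go in and close.

```bash
python3 -m creep '[[0,0,-0.003,-0.001,-0.001,0.018,1],[0,0,-0.003,-0.001,-0.001,0.035,1],[0,0,-0.003,-0.001,-0.001,0.045,1],[0,0,-0.003,-0.001,-0.001,0.05,1],[0,0,-0.003,-0.001,-0.001,0.05,1],[0,0,-0.003,-0.001,-0.001,0.05,0.45],[0,0,-0.003,-0.001,-0.001,0.05,0.45],[0,0,-0.003,-0.001,-0.001,0.05,0.45],[0,0,-0.003,-0.001,-0.001,0.05,0.45],[0,0,-0.003,-0.001,-0.001,0.05,0.45]]'
python3 -c "
from h import *
im=ctrl.snapshot('scene');cv2.imwrite('pics/s3.png',cv2.resize(im[150:250,340:450],None,fx=6,fy=6,interpolation=cv2.INTER_CUBIC)[:600])
plan(RR,CB,1)"
```

```text
clock: 3.5
tool_pos: [0.5481, 0.2072, 0.131]
orientation: [-179.8, 35.0, -83.0]
force: [-0.6, 0.4, -0.7]
opening: 0.06
t 3.55 tcp target [0.5467 0.2073 0.1293] w [-0.0022 -0.0001  0.0023] d [0.0007 0.0014 0.0014] min rows 0.05104487246077505 joints [ 17.4  23.2 -10.5 -42.2 -57.   13.5]
1 [-0.0022 -0.0001  0.0023] [0.0007 0.0014 0.0014]
```

View pics/s3.png

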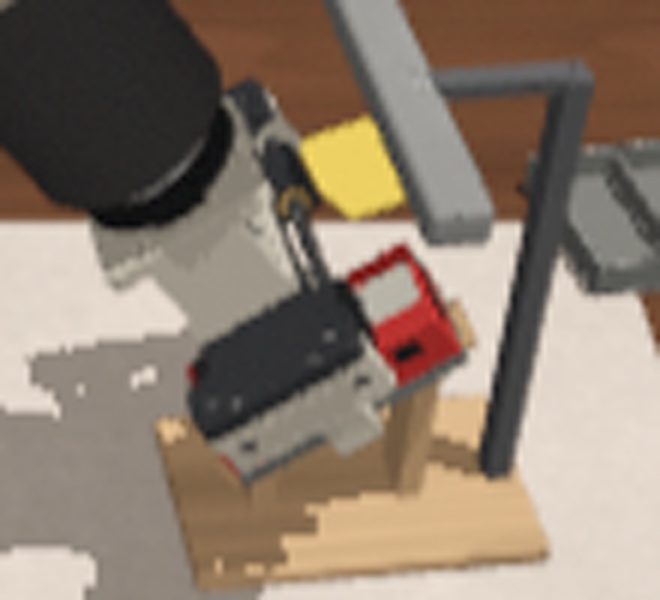

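```bash
python3 -m creep '[[0,0,0,0,0,0,0.3],[0,0,0,0,0,0,0.3],[0,0,0,0,0,0,0.3],[0,0,0,0,0,0,0.3]]'

```

```text
clock: 3.88
tool_pos: [0.5481, 0.2073, 0.131]
orientation: [-179.8, 35.0, -83.0]
force: [-0.2, -2.0, 5.6]
opening: 0.056
```

Gripped at 56 mm. I'll retreat square to the slope.

```bash
python3 -m creep '[[0,0,0,0,0,-0.004,0.3],[0,0,0,0,0,-0.012,0.3],[0,0,0,0,0,-0.03,0.3],[0,0,0,0,0,-0.05,0.3],[0,0,0,0,0,-0.07,0.3],[0,0,0,0,0,-0.09,0.3],[0,0,0,0,0,-0.11,0.3],[0,0,0,0,0,-0.13,0.3],[0,0,0,0,0,-0.145,0.3],[0,0,0,0,0,-0.15,0.3],[0,0,0,0,0,-0.15,0.3]]'
python3 -c "
from h import *
im=ctrl.snapshot('scene');cv2.imwrite('pics/s4.png',cv2.resize(im[130:230,310:440],None,fx=6,fy=6,interpolation=cv2.INTER_CUBIC)[:600])
plan(RN,LN+[0,0,.018+.12],18)"
```

```text
clock: 4.8
tool_pos: [0.5582, 0.1212, 0.2546]
orientation: [-179.7, 35.0, -83.0]
force: [0.2, 0.4, -1.8]
opening: 0.0564
t 4.85 tcp target [ 0.4962 -0.1544  0.2168] w [0.4753 0.4811 1.5149] d [ 0.2396  0.0939 -0.1232] min rows 13.27598001360119 joints [  9.7  15.9  -4.2 -37.1 -71.9   9.7]
1 [0.0264 0.0267 0.0842] [ 0.0133  0.0052 -0.0068]
2 [0.0528 0.0535 0.1683] [ 0.0266  0.0104 -0.0137]
3 [0.0792 0.0802 0.2525] [ 0.0399  0.0157 -0.0205]
4 [0.1056 0.1069 0.3367] [ 0.0532  0.0209 -0.0274]
5 [0.132  0.1337 0.4208] [ 0.0666  0.0261 -0.0342]
6 [0.1584 0.1604 0.505 ] [ 0.0799  0.0313 -0.0411]
7 [0.1848 0.1871 0.5891] [ 0.0932  0.0365 -0.0479]
8 [0.2112 0.2138 0.6733] [ 0.1065  0.0418 -0.0548]
9 [0.2377 0.2406 0.7575] [ 0.1198  0.047  -0.0616]
10 [0.2641 0.2673 0.8416] [ 0.1331  0.0522 -0.0685]
11 [0.2905 0.294  0.9258] [ 0.1464  0.0574 -0.0753]
12 [0.3169 0.3208 1.01  ] [ 0.1597  0.0626 -0.0821]
13 [0.3433 0.3475 1.0941] [ 0.173   0.0678 -0.089 ]
14 [0.3697 0.3742 1.1783] [ 0.1863  0.0731 -0.0958]
15 [0.3961 0.401  1.2624] [ 0.1997  0.0783 -0.1027]
16 [0.4225 0.4277 1.3466] [ 0.213   0.0835 -0.1095]
17 [0.4489 0.4544 1.4308] [ 0.2263  0.0887 -0.1164]
18 [0.4753 0.4811 1.5149] [ 0.2396  0.0939 -0.1232]
```

View pics/s4.png

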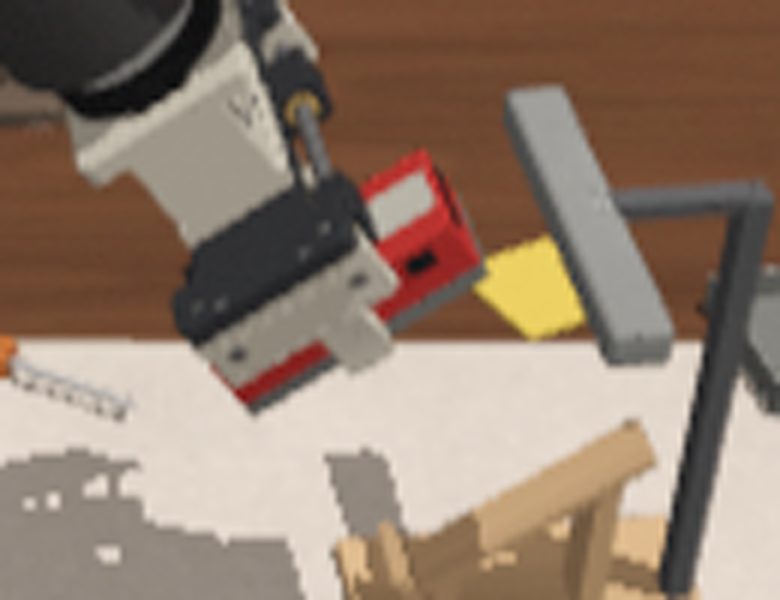

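```bash
python3 -c "
from h import *
from scipy.optimize import least_squares
p,R,o=cur(); g=p+R[:,2]*.0468
# body x = tool? 
print(R.T@Rbody(96.8))
B=Rbody(96.8)
ob=[((255,408),(-1,-1,-1)),((487,268),(1,-1,-1)),((425,152),(1,1,1)),((470,228),(1,-1,1))]
H=np.array([.06,.028,.018])
f=lambda q:np.ravel([proj('scene',g+B@(H*s+[q[0],0,q[1]]))[0]-((np.array(u)+.5)/6-.5+[310,130]) for u,s in ob])
s=least_squares(f,[0,0]);print(s.x,s.fun)
"
python3 -m creep '[[0.01,0.01,0.04,0.006,0.002,-0.004,0.3],[0.035,0.035,0.12,0.018,0.007,-0.01,0.3],[0.06,0.06,0.2,0.031,0.012,-0.016,0.3],[0.09,0.09,0.28,0.044,0.017,-0.023,0.3],[0.115,0.115,0.36,0.057,0.022,-0.029,0.3],[0.14,0.14,0.44,0.07,0.027,-0.036,0.3],[0.165,0.165,0.52,0.083,0.033,-0.043,0.3],[0.19,0.19,0.6,0.095,0.037,-0.049,0.3],[0.215,0.215,0.68,0.108,0.042,-0.055,0.3],[0.24,0.24,0.76,0.12,0.047,-0.062,0.3],[0.265,0.265,0.84,0.133,0.052,-0.068,0.3],[0.29,0.29,0.92,0.146,0.057,-0.075,0.3]]'
python3 -c "
from h import *
plan(RN,LN+[0,0,.018+.12],10)"

```

```text
[[-1.     -0.0017  0.    ]
 [-0.0017  1.     -0.0022]
 [-0.     -0.0022 -1.    ]]
[0.0013 0.0001] [ 0.5379  1.6056  1.7631  1.1065  0.1618 -1.3261 -2.3707 -1.2015]
clock: 5.85
tool_pos: [0.5197, -0.0462, 0.2296]
orientation: [172.9, 13.2, -139.7]
force: [-0.3, 0.3, -1.3]
opening: 0.0559
t 5.85 tcp target [ 0.4962 -0.1544  0.2168] w [0.1874 0.188  0.5915] d [ 0.0885 -0.0659 -0.0159] min rows 5.187784563892545 joints [  7.5   8.1 -19.7 -15.9 -55.9 -48.2]
1 [0.0187 0.0188 0.0591] [ 0.0088 -0.0066 -0.0016]
2 [0.0375 0.0376 0.1183] [ 0.0177 -0.0132 -0.0032]
3 [0.0562 0.0564 0.1774] [ 0.0265 -0.0198 -0.0048]
4 [0.075  0.0752 0.2366] [ 0.0354 -0.0264 -0.0064]
5 [0.0937 0.094  0.2957] [ 0.0442 -0.033  -0.0079]
6 [0.1124 0.1128 0.3549] [ 0.0531 -0.0396 -0.0095]
7 [0.1312 0.1316 0.414 ] [ 0.0619 -0.0462 -0.0111]
8 [0.1499 0.1504 0.4732] [ 0.0708 -0.0528 -0.0127]
9 [0.1687 0.1692 0.5323] [ 0.0796 -0.0594 -0.0143]
10 [0.1874 0.188  0.5915] [ 0.0885 -0.0659 -0.0159]
```

```bash
python3 -m creep '[[0.025,0.025,0.08,0.012,-0.009,-0.002,0.3],[0.05,0.05,0.155,0.023,-0.017,-0.004,0.3],[0.075,0.075,0.23,0.035,-0.026,-0.006,0.3],[0.1,0.1,0.31,0.046,-0.035,-0.008,0.3],[0.12,0.12,0.385,0.058,-0.043,-0.01,0.3],[0.145,0.145,0.46,0.069,-0.052,-0.012,0.3],[0.165,0.165,0.52,0.078,-0.058,-0.014,0.3],[0.18,0.18,0.57,0.085,-0.064,-0.0155,0.3],[0.187,0.188,0.59,0.0885,-0.066,-0.016,0.3],[0.187,0.188,0.59,0.0885,-0.066,-0.016,0.3],[0.187,0.188,0.59,0.0885,-0.066,-0.016,0.3]]'
python3 -c "
from h import *
im=ctrl.snapshot('scene');cv2.imwrite('pics/s5.png',cv2.resize(im[130:250,190:310],None,fx=5,fy=5,interpolation=cv2.INTER_CUBIC)[:600])
im=ctrl.snapshot('top');cv2.imwrite('pics/t5.png',cv2.resize(im[190:300,330:480],None,fx=5,fy=5,interpolation=cv2.INTER_CUBIC)[:600])
plan(RN,LN+[0,0,.018+.12],1)"
```

```text
clock: 6.77
tool_pos: [0.4974, -0.1541, 0.2174]
orientation: [179.9, 0.1, -172.6]
force: [-0.6, -0.2, -1.1]
opening: 0.0558
t 6.8667 tcp target [ 0.4962 -0.1544  0.2168] w [0.0014 0.0033 0.0061] d [ 0.0014 -0.0001  0.0011] min rows 0.05661327958588757 joints [  4.3   9.6 -24.7  -0.1 -55.5 -86.9]
1 [0.0014 0.0033 0.0061] [ 0.0014 -0.0001  0.0011]
```

View pics/s5.png

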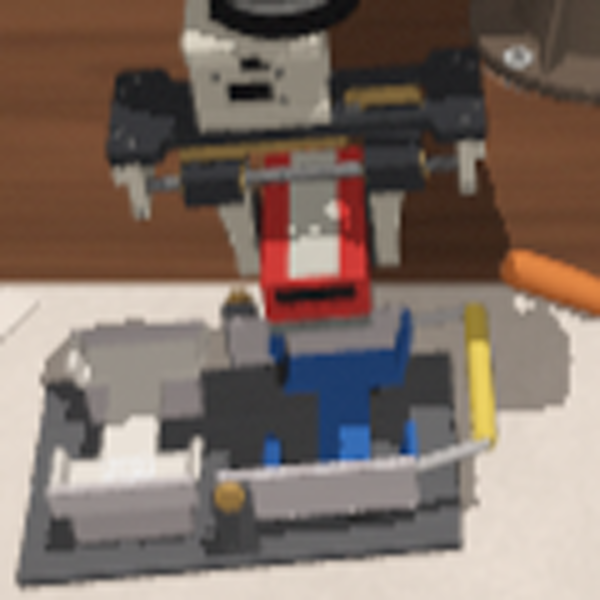

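View pics/t5.png

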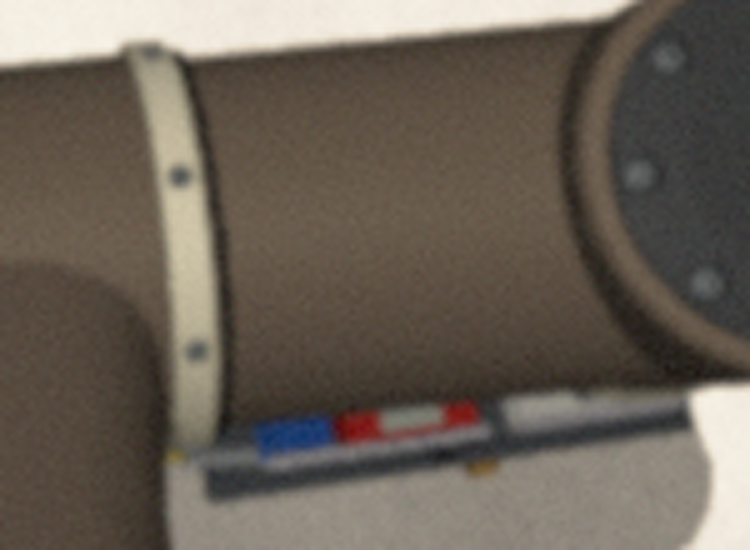

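```bash
python3 -m creep '[[0,0.002,0.006,0.001,0,0.012,0.3],[0,0.002,0.006,0.002,0,0.03,0.3],[0,0.002,0.006,0.002,0,0.05,0.3],[0,0.002,0.006,0.002,0,0.068,0.3],[0,0.002,0.006,0.002,0,0.08,0.3],[0,0.002,0.006,0.002,0,0.085,0.3],[0,0.002,0.006,0.002,0,0.085,0.3]]'
python3 -c "
from h import *
im=ctrl.snapshot('scene');cv2.imwrite('pics/s6.png',cv2.resize(im[150:250,190:300],None,fx=7,fy=6,interpolation=cv2.INTER_CUBIC)[:600])
plan(RN,LN+[0,0,.018],1)
p,R,o=cur();g=p+R[:,2]*.0468;H=np.array([.06,.028,.018]);
print(p,o['force'],[(proj('scene',g+RN@np.diag([-1,1,-1])@(H*s))[0]-[190,150])*[7,6] for s in[(1,1,1),(1,-1,1),(1,1,-1),(1,-1,-1)]])"
```

```text
clock: 7.45
tool_pos: [0.4954, -0.1545, 0.1322]
orientation: [179.9, -0.0, -173.0]
force: [-0.5, 0.2, -0.9]
opening: 0.056
t 7.5 tcp target [ 0.4962 -0.1544  0.0968] w [ 0.0008  0.0007 -0.0006] d [-0.0002  0.0001  0.0363] min rows 0.8705976303617593 joints [  4.3  15.5 -30.5  -0.1 -44.1 -87.3]
1 [ 0.0008  0.0007 -0.0006] [-0.0002  0.0001  0.0363]
[ 0.496  -0.1546  0.1331] [ 0.1941  0.0371 -1.3725] [array([531.9971, 348.8854]), array([388.0401, 358.5843]), array([539.7273, 406.5415]), array([398.5941, 416.3016])]
```

View pics/s6.png

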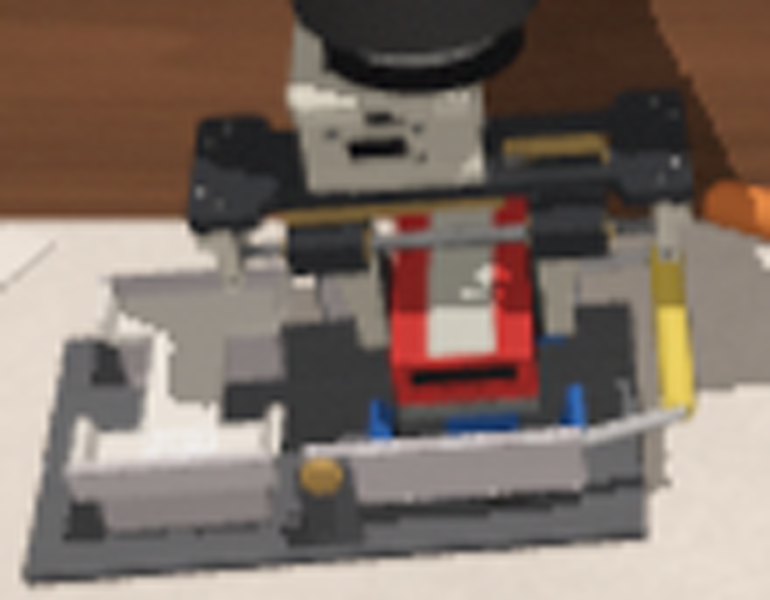

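```bash
python3 -m creep '[[0,0,0,0,0,0.009,0.3],[0,0,0,0,0,0.018,0.3],[0,0,0,0,0,0.026,0.3],[0,0,0,0,0,0.031,0.3],[0,0,0,0,0,0.034,0.3],[0,0,0,0,0,0.036,0.3],[0,0,0,0,0,0.036,0.3]]'
python3 -c "
from h import *
im=ctrl.snapshot('scene');cv2.imwrite('pics/s7.png',cv2.resize(im[150:250,190:300],None,fx=7,fy=6,interpolation=cv2.INTER_CUBIC)[:600])
plan(RN,LN+[0,0,.018],1)"
```

```text
clock: 8.08
tool_pos: [0.4955, -0.1547, 0.0992]
orientation: [180.0, 0.0, -173.0]
force: [-11.3, 5.4, 29.5]
opening: 0.0558
t 8.1333 tcp target [ 0.4962 -0.1544  0.0968] w [ 0.0004  0.0008 -0.0001] d [-0.0007  0.0002  0.0024] min rows 0.06046168240087192 joints [  4.3  18.2 -32.4  -0.  -39.3 -87.3]
1 [ 0.0004  0.0008 -0.0001] [-0.0007  0.0002  0.0024]
```

View pics/s7.png

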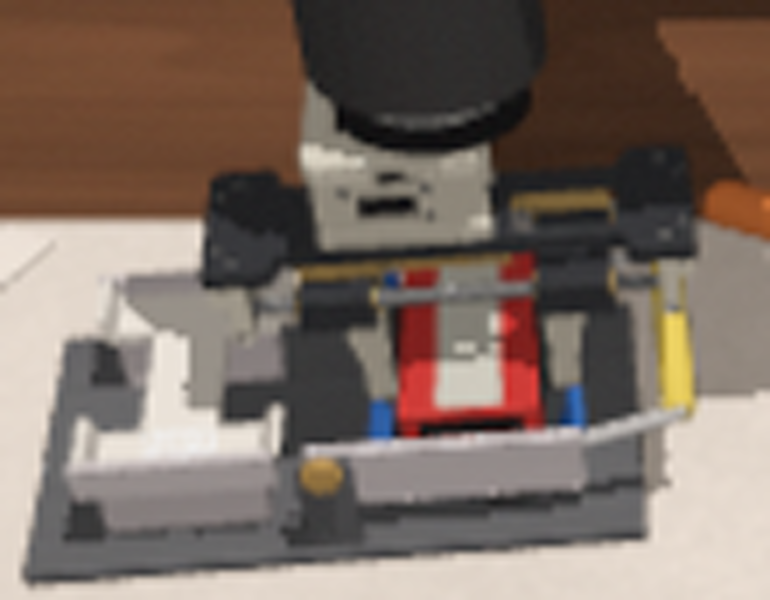

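```bash
python3 -m creep '[[0,0,0,0.001,0,-0.001,0.3],[0,0,0,0.002,0,-0.001,0.3],[0,0,0,0.002,0,-0.001,0.3]]'
python3 -c "
from h import *
H=np.array([.06,.028,.018]);
for dx,dz in[(0,0),(.004,0),(0,.004)]:
  g=LN+[0,0,.018+dz]+CX*dx;print([(proj('scene',g+RN@np.diag([-1,1,-1])@(H*s))[0]-[190,150])*[7,6] for s in[(1,1,1),(1,-1,1)]])
plan(RN,LN+[0,0,.018],1)"
```

```text
clock: 8.38
tool_pos: [0.4953, -0.1548, 0.0993]
orientation: [180.0, 0.2, -173.0]
force: [-0.2, 3.3, 10.5]
opening: 0.056
[array([540.1013, 407.3139]), array([398.9742, 417.0771])]
[array([540.2877, 413.1223]), array([398.7985, 422.9358])]
[array([539.258 , 401.0196]), array([397.8226, 410.7766])]
t 8.3833 tcp target [ 0.4962 -0.1544  0.0968] w [ 0.0003  0.0043 -0.0005] d [-0.0009  0.0002  0.0025] min rows 0.06500777753001809 joints [  4.3  18.1 -32.5  -0.  -39.1 -87.3]
1 [ 0.0003  0.0043 -0.0005] [-0.0009  0.0002  0.0025]
```

```bash
python3 -m creep '[[0,0,0,0,0,0,0.5],[0,0,0,0,0,0,0.7],[0,0,0,0,0,0,0.85],[0,0,0,0,0,0,0.9],[0,0,0,0,0,0,0.9],[0,0,0,0,0,0,0.9]]'
python3 -m creep '[[0,0,0,0,0,-0.01,0.9],[0,0,0,0,0,-0.03,0.9],[0,0,0,0,0,-0.05,0.9],[0,0,0,0,0,-0.07,0.9],[0,0,0,0,0,-0.09,0.9],[0,0,0,0,0,-0.1,0.9],[0,0,0,0,0,-0.1,0.9]]'
python3 -c "
from h import *
im=ctrl.snapshot('scene');cv2.imwrite('pics/s8.png',cv2.resize(im[150:250,190:300],None,fx=7,fy=6,interpolation=cv2.INTER_CUBIC)[:600])
plan(RN,BAR+[0,0,.12],1)"
```

```text
clock: 8.88
tool_pos: [0.4938, -0.1551, 0.0979]
orientation: [180.0, 0.0, -173.1]
force: [0.2, 0.6, 0.5]
opening: 0.0778
clock: 9.47
tool_pos: [0.495, -0.1552, 0.201]
orientation: [-180.0, 0.3, -173.0]
force: [0.8, -0.8, -0.5]
opening: 0.0787
t 9.5167 tcp target [ 0.4862 -0.0731  0.2268] w [ 0.0007  0.0039 -0.0013] d [-0.0019  0.0824 -0.0274] min rows 2.0828967040698196 joints [  4.3  10.5 -26.4  -0.1 -52.9 -87.3]
1 [ 0.0007  0.0039 -0.0013] [-0.0019  0.0824 -0.0274]
```

View pics/s8.png

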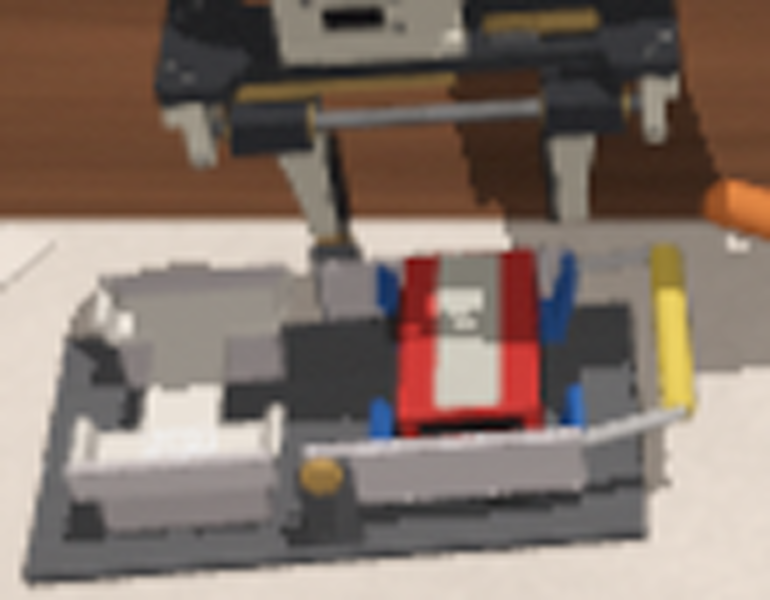

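```bash
python3 -c "
from h import *
H=np.array([.06,.028,.018]);
g=LN+[0,0,.018];print([np.round((proj('scene',g+RN@np.diag([-1,1,-1])@(H*s))[0]-[190,150])*[7,6]) for s in[(1,1,1),(1,-1,1),(-1,1,1),(-1,-1,1)]])"
```

```text
[array([540., 407.]), array([399., 417.]), array([535., 246.]), array([404., 254.])]
```

```bash
python3 -m creep '[[0,0.004,0,-0.001,0.02,-0.007,0.7],[0,0.004,0,-0.002,0.045,-0.016,0.5],[0,0.004,0,-0.002,0.068,-0.023,0.38],[0,0.004,0,-0.002,0.08,-0.027,0.38],[0,0.004,0,-0.002,0.082,-0.027,0.38],[0,0.004,0,-0.002,0.082,-0.01,0.38],[0,0.004,0,-0.002,0.082,0.01,0.38],[0,0.004,0,-0.002,0.082,0.02,0.38],[0,0.004,0,-0.002,0.082,0.02,0.38]]'
python3 -c "
from h import *
im=ctrl.snapshot('scene');cv2.imwrite('pics/s9.png',cv2.resize(im[140:240,200:310],None,fx=7,fy=6,interpolation=cv2.INTER_CUBIC)[:600])
plan(RN,BAR+[0,0,.004],1)"
```

```text
clock: 10.27
tool_pos: [0.4841, -0.074, 0.1752]
orientation: [180.0, -0.5, -173.1]
force: [-2.0, -0.4, -0.4]
opening: 0.0337
t 10.3167 tcp target [ 0.4862 -0.0731  0.1108] w [ 0.0003 -0.0067 -0.0016] d [-0.0017  0.0007  0.0659] min rows 1.5807278161689278 joints [ 14.3   9.8 -30.9  -0.1 -49.7 -97.3]
1 [ 0.0003 -0.0067 -0.0016] [-0.0017  0.0007  0.0659]
```

View pics/s9.png

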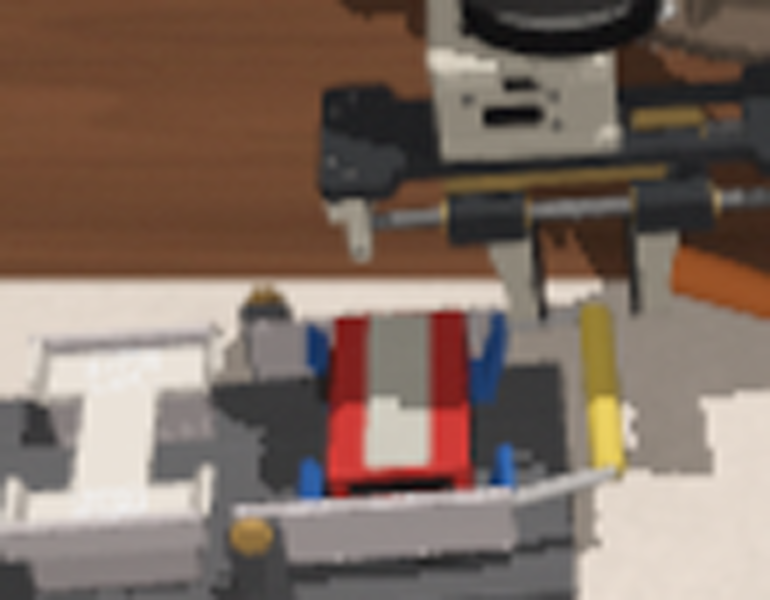

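```bash
python3 -m creep '[[0,-0.003,0,-0.001,0,0.015,0.38],[0,-0.003,0,-0.001,0.0005,0.03,0.38],[0,-0.003,0,-0.001,0.0005,0.045,0.38],[0,-0.003,0,-0.001,0.0005,0.057,0.38],[0,-0.003,0,-0.001,0.0005,0.064,0.38],[0,-0.003,0,-0.001,0.0005,0.066,0.38],[0,-0.003,0,-0.001,0.0005,0.066,0.38],[0,-0.003,0,-0.001,0.0005,0.066,0.05],[0,-0.003,0,-0.001,0.0005,0.066,0.05],[0,-0.003,0,-0.001,0.0005,0.066,0.05],[0,-0.003,0,-0.001,0.0005,0.066,0.05],[0,-0.003,0,-0.001,0.0005,0.066,0.05]]'
python3 -c "
from h import *
im=ctrl.snapshot('scene');cv2.imwrite('pics/s10.png',cv2.resize(im[140:240,200:310],None,fx=7,fy=6,interpolation=cv2.INTER_CUBIC)[:600])
plan(RN,BAR+[0,0,.004],1);print(ctrl.get_obs()['opening'],ctrl.get_obs()['force'])"
```

```text
clock: 11.32
tool_pos: [0.4869, -0.0717, 0.1128]
orientation: [179.9, 0.1, -173.1]
force: [-2.3, 8.8, 4.1]
opening: 0.0129
t 11.3667 tcp target [ 0.4862 -0.0731  0.1108] w [ 0.0022  0.0017 -0.0013] d [ 0.0009 -0.0013  0.002 ] min rows 0.060253254644684395 joints [ 14.5  14.9 -35.   -0.2 -40.  -97.4]
1 [ 0.0022  0.0017 -0.0013] [ 0.0009 -0.0013  0.002 ]
0.012813348624257639 [-2.6388  9.2974  4.1064]
```

View pics/s10.png

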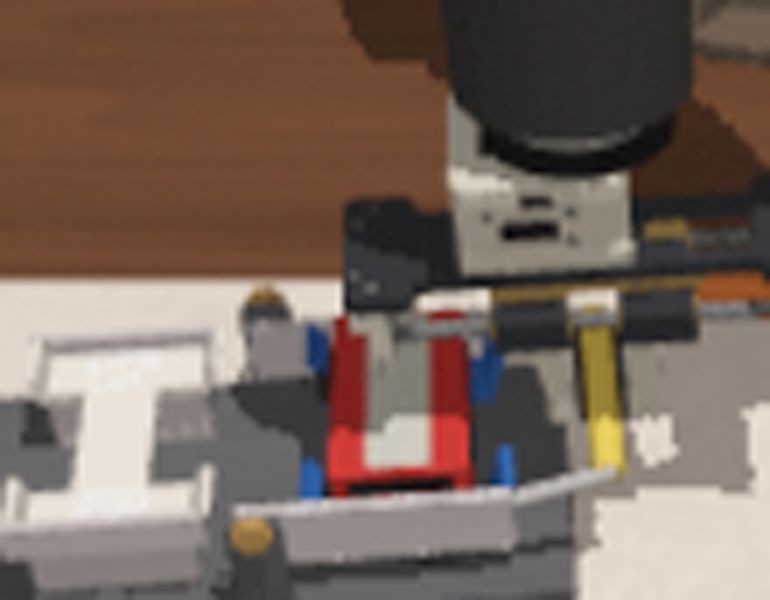

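```bash
python3 -c "
import numpy as np
for a in (0,36,72,108,144):
  print(a,[(round(142*(np.cos(t)-np.cos(np.radians(a))),1),round(-142*(np.sin(t)-np.sin(np.radians(a))),1)) for t in np.radians(a+np.arange(3,37,3))])"
```

```text
0 [(np.float64(-0.2), np.float64(-7.4)), (np.float64(-0.8), np.float64(-14.8)), (np.float64(-1.7), np.float64(-22.2)), (np.float64(-3.1), np.float64(-29.5)), (np.float64(-4.8), np.float64(-36.8)), (np.float64(-6.9), np.float64(-43.9)), (np.float64(-9.4), np.float64(-50.9)), (np.float64(-12.3), np.float64(-57.8)), (np.float64(-15.5), np.float64(-64.5)), (np.float64(-19.0), np.float64(-71.0)), (np.float64(-22.9), np.float64(-77.3)), (np.float64(-27.1), np.float64(-83.5))]
36 [(np.float64(-4.5), np.float64(-5.9)), (np.float64(-9.4), np.float64(-11.6)), (np.float64(-14.5), np.float64(-16.9)), (np.float64(-19.9), np.float64(-22.1)), (np.float64(-25.5), np.float64(-26.9)), (np.float64(-31.4), np.float64(-31.4)), (np.float64(-37.5), np.float64(-35.6)), (np.float64(-43.9), np.float64(-39.5)), (np.float64(-50.4), np.float64(-43.1)), (np.float64(-57.1), np.float64(-46.3)), (np.float64(-64.0), np.float64(-49.1)), (np.float64(-71.0), np.float64(-51.6))]
72 [(np.float64(-7.1), np.float64(-2.1)), (np.float64(-14.4), np.float64(-3.8)), (np.float64(-21.7), np.float64(-5.2)), (np.float64(-29.0), np.f
[... 565 characters left out ...]
.float64(-45.5), np.float64(24.7)), (np.float64(-51.1), np.float64(29.5)), (np.float64(-56.5), np.float64(34.6)), (np.float64(-61.6), np.float64(40.0)), (np.float64(-66.5), np.float64(45.7)), (np.float64(-71.0), np.float64(51.6))]
144 [(np.float64(-4.2), np.float64(6.1)), (np.float64(-8.1), np.float64(12.5)), (np.float64(-11.6), np.float64(19.0)), (np.float64(-14.8), np.float64(25.7)), (np.float64(-17.7), np.float64(32.6)), (np.float64(-20.2), np.float64(39.6)), (np.float64(-22.3), np.float64(46.7)), (np.float64(-24.0), np.float64(53.9)), (np.float64(-25.4), np.float64(61.3)), (np.float64(-26.3), np.float64(68.6)), (np.float64(-26.9), np.float64(76.0)), (np.float64(-27.1), np.float64(83.5))]
```

```bash
python3 -m creep '[[0,0,0,0,0.001,-0.0074,0.05],[0,0,0,0,0.0002,-0.0148,0.05],[0,0,0,0,-0.0007,-0.0222,0.05],[0,0,0,0,-0.002,-0.0295,0.05],[0,0,0,0,-0.0038,-0.0368,0.05],[0,0,0,0,-0.0059,-0.0439,0.05],[0,0,0,0,-0.0084,-0.0509,0.05],[0,0,0,0,-0.0113,-0.0578,0.05],[0,0,0,0,-0.0145,-0.0645,0.05],[0,0,0,0,-0.018,-0.071,0.05],[0,0,0,0,-0.0219,-0.0773,0.05],[0,0,0,0,-0.0261,-0.0835,0.05]]'
python3 -c "
from h import *
p,R,o=cur();print(R.T@(p-np.array([.4869,-.0717,.1128])),o['force'],R)
im=ctrl.snapshot('scene');cv2.imwrite('pics/s11.png',cv2.resize(im[130:240,190:310],None,fx=6,fy=5,interpolation=cv2.INTER_CUBIC)[:600])"
```

```text
clock: 12.37
tool_pos: [0.4899, -0.0969, 0.197]
orientation: [179.8, 0.1, -173.1]
force: [-2.9, 18.6, 4.8]
opening: 0.013
[-0.0002 -0.0251 -0.0843] [-2.9083 18.6409  4.8408] [[-0.9927 -0.1204  0.0018]
 [-0.1204  0.9927  0.0045]
 [-0.0023  0.0042 -1.    ]]
```

View pics/s11.png

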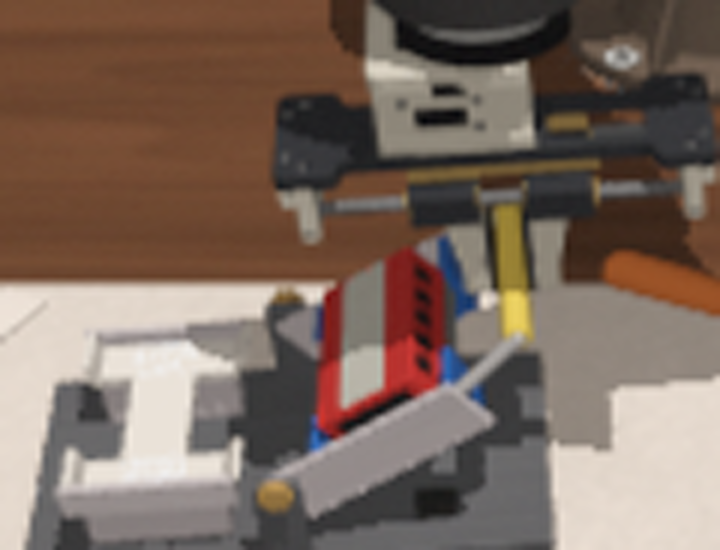

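```bash
python3 -m creep '[[0,0,0,0,-0.0035,-0.0059,0.05],[0,0,0,0,-0.0079,-0.0116,0.05],[0,0,0,0,-0.013,-0.0169,0.05],[0,0,0,0,-0.0184,-0.0221,0.05],[0,0,0,0,-0.024,-0.0269,0.05],[0,0,0,0,-0.0299,-0.0314,0.05],[0,0,0,0,-0.036,-0.0356,0.05],[0,0,0,0,-0.0424,-0.0395,0.05],[0,0,0,0,-0.0489,-0.0431,0.05],[0,0,0,0,-0.0556,-0.0463,0.05],[0,0,0,0,-0.0625,-0.0491,0.05],[0,0,0,0,-0.0695,-0.0516,0.05]]'
python3 -m creep '[[0,0,0,0,-0.0071,-0.0021,0.05],[0,0,0,0,-0.0144,-0.0038,0.05],[0,0,0,0,-0.0217,-0.0052,0.05],[0,0,0,0,-0.029,-0.0062,0.05],[0,0,0,0,-0.0364,-0.0068,0.05],[0,0,0,0,-0.0439,-0.0069,0.05]]'
python3 -c "
from h import *
p,R,o=cur();print(R.T@(p-np.array([.4869,-.0717,.1128])),o['force'],o['opening'])
im=ctrl.snapshot('scene');cv2.imwrite('pics/s12.png',cv2.resize(im[110:240,180:310],None,fx=5,fy=4.5,interpolation=cv2.INTER_CUBIC)[:600])"
```

```text
clock: 13.42
tool_pos: [0.4986, -0.1672, 0.2505]
orientation: [179.9, 0.2, -173.0]
force: [-2.8, 9.0, 11.8]
opening: 0.0127
clock: 13.92
tool_pos: [0.5039, -0.2115, 0.2561]
orientation: [180.0, 0.2, -173.1]
force: [0.5, 5.2, 4.9]
opening: 0.0133
[-0.0004 -0.1407 -0.1434] [0.4714 5.2298 4.8918] 0.013319442854577432
```

View pics/s12.png

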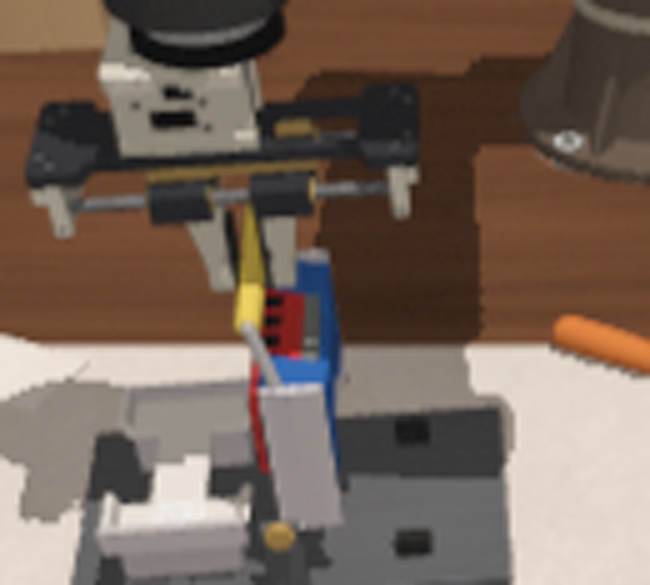

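```bash
python3 -m creep '[[0,0,0,0,-0.0074,0.0001,0.05],[0,0,0,0,-0.0148,0.0007,0.05],[0,0,0,0,-0.0222,0.0017,0.05],[0,0,0,0,-0.0295,0.003,0.05],[0,0,0,0,-0.0367,0.0048,0.05],[0,0,0,0,-0.0439,0.0069,0.05]]'
python3 -m creep '[[0,0,0,0,-0.007,0.0025,0.05],[0,0,0,0,-0.0139,0.0053,0.05],[0,0,0,0,-0.0206,0.0085,0.05],[0,0,0,0,-0.0271,0.0121,0.05],[0,0,0,0,-0.0335,0.016,0.05],[0,0,0,0,-0.0396,0.0202,0.05],[0,0,0,0,-0.0455,0.0247,0.05],[0,0,0,0,-0.0511,0.0295,0.05],[0,0,0,0,-0.0565,0.0346,0.05],[0,0,0,0,-0.0616,0.04,0.05],[0,0,0,0,-0.0665,0.0457,0.05],[0,0,0,0,-0.071,0.0516,0.05]]'
python3 -c "
from h import *
p,R,o=cur();print(R.T@(p-np.array([.4869,-.0717,.1128])),o['force'],o['opening'])
im=ctrl.snapshot('scene');cv2.imwrite('pics/s13.png',cv2.resize(im[130:240,180:310],None,fx=6,fy=5,interpolation=cv2.INTER_CUBIC)[:600])"
```

```text
clock: 14.47
tool_pos: [0.5092, -0.2556, 0.2473]
orientation: [180.0, 0.1, -173.1]
force: [3.4, 4.4, 3.1]
opening: 0.0128
clock: 15.47
tool_pos: [0.5169, -0.3259, 0.1947]
orientation: [179.9, -0.0, -173.1]
force: [1.5, 2.9, 2.2]
opening: 0.0129
[ 0.0009 -0.2558 -0.0822] [1.5297 2.9006 2.2176] 0.012918550926603883
```

View pics/s13.png

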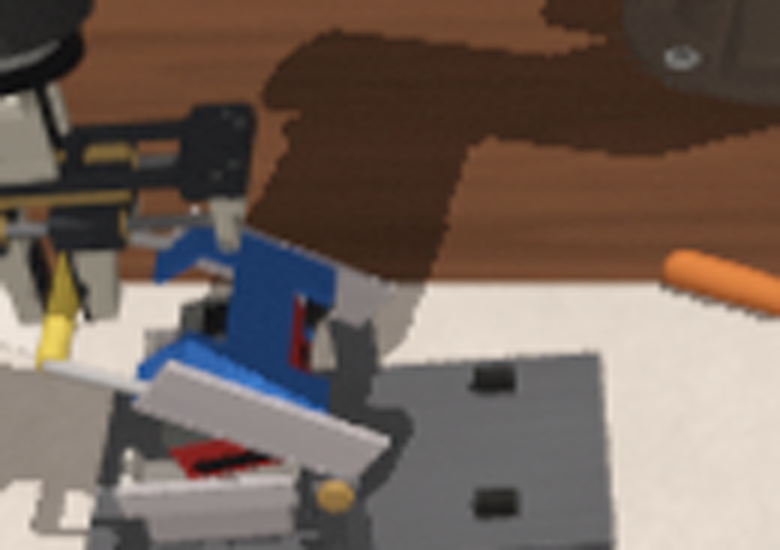

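```bash
python3 -m creep '[[0,0,0,0,-0.0022,0.003,0.05],[0,0,0,0,-0.0042,0.0061,0.05],[0,0,0,0,-0.0062,0.0093,0.05],[0,0,0,0,-0.0081,0.0125,0.05],[0,0,0,0,-0.0099,0.0158,0.05],[0,0,0,0,-0.0116,0.019,0.05],[0,0,0,0,-0.0133,0.0224,0.05],[0,0,0,0,-0.0148,0.0257,0.05],[0,0,0,0,-0.0163,0.0292,0.05],[0,0,0,0,-0.0177,0.0326,0.05],[0,0,0,0,-0.019,0.0361,0.05],[0,0,0,0,-0.0202,0.0396,0.05]]'
python3 -c "
from h import *
p,R,o=cur();print(R.T@(p-np.array([.4869,-.0717,.1128])),o['force'],o['opening'])
im=ctrl.snapshot('scene');cv2.imwrite('pics/s14.png',cv2.resize(im[140:250,170:300],None,fx=6,fy=5,interpolation=cv2.INTER_CUBIC)[:600])"
```

```text
clock: 16.52
tool_pos: [0.5194, -0.3456, 0.1554]
orientation: [179.9, -0.0, -173.1]
force: [-2.7, 1.0, 3.3]
opening: 0.0131
[ 0.0007 -0.2758 -0.0428] [-2.6978  1.0198  3.2975] 0.01309672874826898
```

View pics/s14.png

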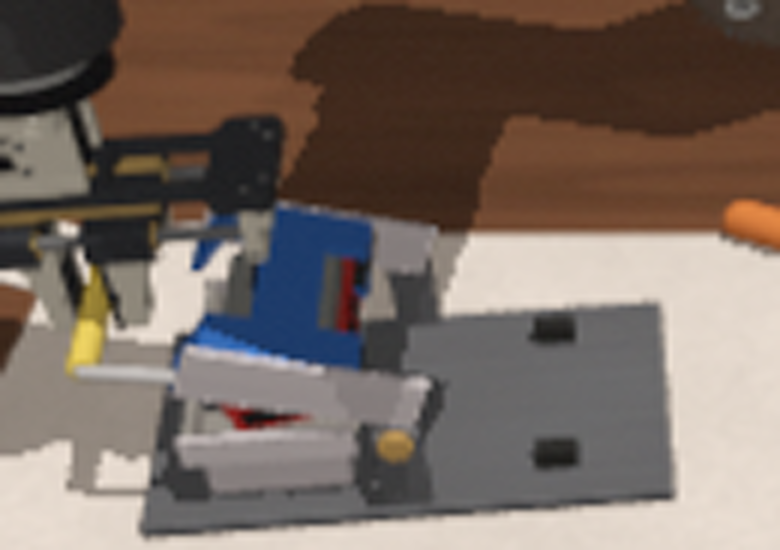

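```bash
python3 -m creep '[[0,0,0,0,-0.0014,0.0047,0.05],[0,0,0,0,-0.0027,0.0095,0.05],[0,0,0,0,-0.0038,0.0143,0.05],[0,0,0,0,-0.0047,0.0192,0.05],[0,0,0,0,-0.0055,0.0241,0.05],[0,0,0,0,-0.0061,0.029,0.05],[0,0,0,0,-0.0065,0.034,0.05],[0,0,0,0,-0.0068,0.039,0.05],[0,0,0,0,-0.0069,0.0435,0.05],[0,0,0,0,-0.0069,0.0445,0.05],[0,0,0,0,-0.0069,0.0445,0.05],[0,0,0,0,-0.0069,0.0445,0.05]]'
python3 -c "
from h import *
p,R,o=cur();print(R.T@(p-np.array([.4869,-.0717,.1128])),o['force'],o['opening'])
im=ctrl.snapshot('scene');cv2.imwrite('pics/s15.png',cv2.resize(im[140:250,170:300],None,fx=6,fy=5,interpolation=cv2.INTER_CUBIC)[:600])"
```

```text
clock: 17.57
tool_pos: [0.5205, -0.3533, 0.1107]
orientation: [-180.0, -0.0, -173.1]
force: [-3.6, -6.9, -0.5]
opening: 0.0128
[ 0.0006 -0.2836  0.0022] [-3.6234 -6.8891 -0.5034] 0.012840082152703566
```

View pics/s15.png

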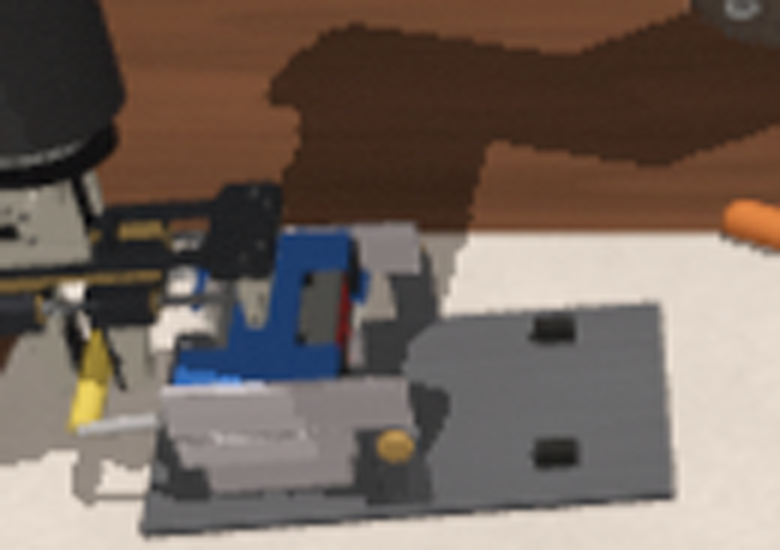

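```bash
python3 -m creep '[[0,0,0,0,0.0003,0.0015,0.05],[0,0,0,0,0.0003,0.003,0.05],[0,0,0,0,0.0003,0.003,0.05]]'
python3 -c "
from h import *
p,R,o=cur();print(p,o['force'],o['opening'],o['joint_pos'])
cv2.imwrite('pics/s16.png',ctrl.snapshot('scene'))
c=lambda u,v:((np.array([u,v])+.5)/[6,5]-.5+[170,140])
BC=HM-.142*CY
for s in(-.06,.06):print('bar end pred',(proj('scene',BC+CX*s)[0]-[170,140])*[6,5])
"
```

```text
clock: 17.87
tool_pos: [0.5205, -0.3533, 0.108]
orientation: [-180.0, -0.0, -173.1]
force: [-3.7, -9.3, -1.1]
opening: 0.0132
[ 0.5205 -0.3533  0.108 ] [-3.7281 -9.32   -1.0576] 0.013204519967835596 [-16.3964  25.9238 -17.6557   0.059  -46.4071 -66.7152]
bar end pred [114.5358 294.3393]
bar end pred [ 83.0057 433.7616]
```

```bash
python3 -c "
import cv2
im=cv2.imread('pics/s16.png');cv2.imwrite('pics/s16c.png',cv2.resize(im[170:245,170:270],None,fx=8,fy=8,interpolation=cv2.INTER_CUBIC)[:600])"
```

```text
(no output)
```

View pics/s16c.png

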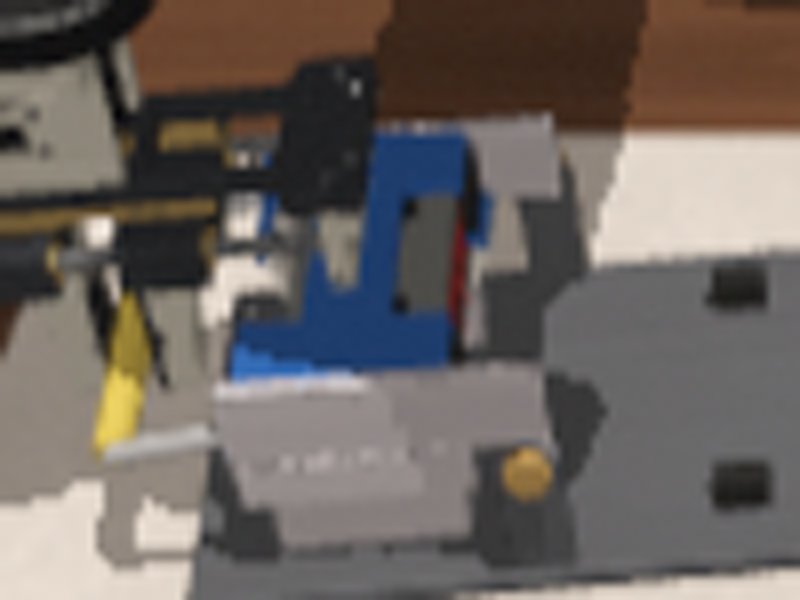

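```bash
python3 -m creep '[[0,0,0,0,0,0.002,0.05],[0,0,0,0,0,0.004,0.05],[0,0,0,0,0,0.004,0.05]]'
python3 -c "
from h import *
p,R,o=cur();print(p,o['force'],o['moment'])
im=ctrl.snapshot('scene');cv2.imwrite('pics/s17.png',im)
def bar(im,box):
    hsv=cv2.cvtColor(im,cv2.COLOR_BGR2HSV);m=cv2.inRange(hsv,(20,110,100),(35,255,255));ys,xs=np.nonzero(m)
    k=(xs>box[0])&(xs<box[1])&(ys>box[2])&(ys<box[3]);j=ys[k].max();return xs[k][ys[k]>=j-1].mean(),j
for f in('s15',):pass
print('open',bar(cv2.imread('pics/scene0.png'),(275,300,185,225)),proj('scene',BAR+.06*CX))
for f in('s16','s17'):print(f,bar(cv2.imread(f'pics/{f}.png'),(175,200,195,240)),proj('scene',HM-.142*CY+.06*CX))
for a in(3,6,9):
  t=np.radians(180-a);print(a,proj('scene',HM+.142*(np.cos(t)*CY+np.sin(t)*np.array([0,0,1]))+.06*CX))
"
```

```text
clock: 18.17
tool_pos: [0.5205, -0.3534, 0.1056]
orientation: [-179.9, 0.0, -173.0]
force: [-8.4, -5.1, 11.4]
opening: 0.0127
[ 0.5205 -0.3534  0.1056] [-8.3606 -5.1329 11.3501] [-1.6742  2.8839  0.0518]
open (np.float64(286.42857142857144), np.int64(217)) [[286.591  218.4125]]
s16 (np.float64(182.33333333333334), np.int64(226)) [[183.8343 226.7523]]
s17 (np.float64(183.2), np.int64(226)) [[183.8343 226.7523]]
3 [[183.3414 224.8032]]
6 [[182.991 222.832]]
9 [[182.7859 220.8442]]
```

```bash
python3 -m creep '[[0,0,0,0,0.0001,-0.006,0.05],[0,0,0,0,0.0004,-0.011,0.05],[0,0,0,0,0.0008,-0.0158,0.05],[0,0,0,0,0.0014,-0.0208,0.05],[0,0,0,0,0.0022,-0.0257,0.05],[0,0,0,0,0.0031,-0.0305,0.05],[0,0,0,0,0.0042,-0.0354,0.05],[0,0,0,0,0.0055,-0.0401,0.05],[0,0,0,0,0.0069,-0.0449,0.05],[0,0,0,0,0.0086,-0.0496,0.05],[0,0,0,0,0.0103,-0.0542,0.05],[0,0,0,0,0.0123,-0.0588,0.05]]'
python3 -c "
from h import *
p,R,o=cur();print(p,o['force'],o['opening'])
im=ctrl.snapshot('scene');cv2.imwrite('pics/s18.png',cv2.resize(im[140:250,170:300],None,fx=6,fy=5,interpolation=cv2.INTER_CUBIC)[:600])"
```

```text
clock: 19.22
tool_pos: [0.5191, -0.3421, 0.1634]
orientation: [-179.9, 0.0, -173.1]
force: [-4.9, -12.8, -0.1]
opening: 0.0128
[ 0.5191 -0.3421  0.1634] [ -4.9291 -12.7975  -0.1446] 0.01283583908338448
```

View pics/s18.png

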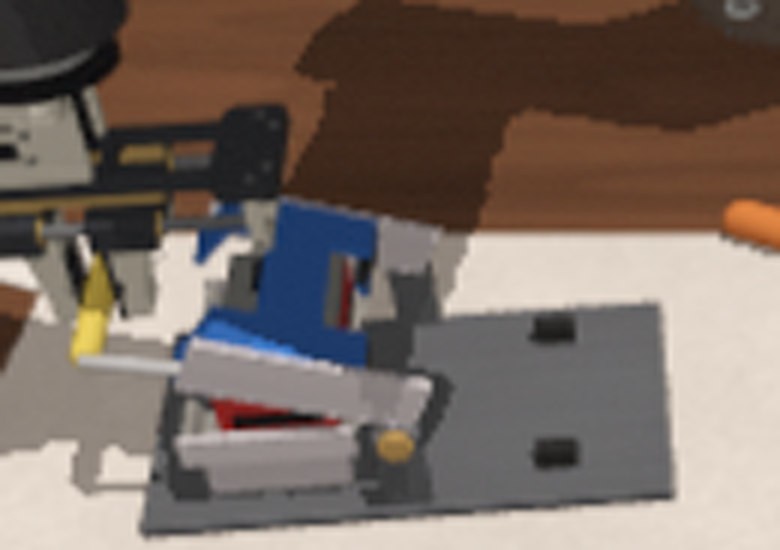

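```bash
python3 -m creep '[[0,0,0,0,0.0025,-0.0067,0.05],[0,0,0,0,0.0057,-0.0132,0.05],[0,0,0,0,0.0096,-0.0196,0.05],[0,0,0,0,0.0138,-0.0257,0.05],[0,0,0,0,0.0184,-0.0316,0.05],[0,0,0,0,0.0232,-0.0373,0.05],[0,0,0,0,0.0283,-0.0427,0.05],[0,0,0,0,0.0337,-0.0478,0.05],[0,0,0,0,0.0394,-0.0526,0.05],[0,0,0,0,0.0453,-0.0571,0.05],[0,0,0,0,0.0514,-0.0613,0.05],[0,0,0,0,0.0577,-0.0652,0.05]]'
python3 -c "
from h import *
p,R,o=cur();print(p,o['force'],o['opening'])
im=ctrl.snapshot('scene');cv2.imwrite('pics/s19.png',cv2.resize(im[140:250,170:300],None,fx=6,fy=5,interpolation=cv2.INTER_CUBIC)[:600])"
```

```text
clock: 20.27
tool_pos: [0.5128, -0.2863, 0.2318]
orientation: [-179.6, 0.1, -173.0]
force: [-8.0, -16.7, 15.2]
opening: 0.0128
[ 0.5128 -0.2863  0.2318] [ -8.0382 -16.7132  15.2141] 0.012794836089285526
```

View pics/s19.png

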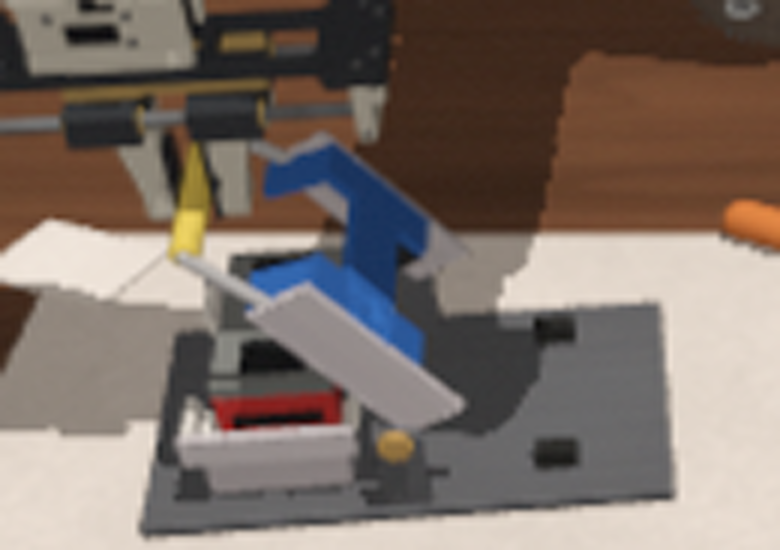

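```bash
python3 -m creep '[[0,0,0,0,0.006,-0.0043,0.05],[0,0,0,0,0.0127,-0.0079,0.05],[0,0,0,0,0.0196,-0.0108,0.05],[0,0,0,0,0.0266,-0.0133,0.05],[0,0,0,0,0.0337,-0.0154,0.05],[0,0,0,0,0.041,-0.0171,0.05],[0,0,0,0,0.0483,-0.0185,0.05],[0,0,0,0,0.0557,-0.0194,0.05],[0,0,0,0,0.0631,-0.02,0.05],[0,0,0,0,0.0705,-0.0202,0.05],[0,0,0,0,0.0779,-0.02,0.05],[0,0,0,0,0.0853,-0.0194,0.05]]'
python3 -c "
from h import *
p,R,o=cur();print(p,o['force'],o['opening'])
"
```

```text
clock: 21.32
tool_pos: [0.5025, -0.1983, 0.2487]
orientation: [-179.9, 0.1, -173.0]
force: [-3.6, -4.2, 1.4]
opening: 0.0131
[ 0.5025 -0.1983  0.2487] [-3.5882 -4.2414  1.3765] 0.013121143105594209
```

```bash
python3 -m creep '[[0,0,0,0,0.0074,0.001,0.05],[0,0,0,0,0.0147,0.0023,0.05],[0,0,0,0,0.0219,0.0041,0.05],[0,0,0,0,0.029,0.0062,0.05],[0,0,0,0,0.036,0.0086,0.05],[0,0,0,0,0.0429,0.0115,0.05],[0,0,0,0,0.0496,0.0147,0.05],[0,0,0,0,0.0562,0.0182,0.05],[0,0,0,0,0.0625,0.0221,0.05],[0,0,0,0,0.0686,0.0263,0.05],[0,0,0,0,0.0745,0.0309,0.05],[0,0,0,0,0.0802,0.0357,0.05]]'
python3 -c "
from h import *
im=ctrl.snapshot('scene');cv2.imwrite('pics/s20.png',cv2.resize(im[140:250,180:310],None,fx=6,fy=5,interpolation=cv2.INTER_CUBIC)[:600])
"
```

```text
clock: 22.32
tool_pos: [0.4928, -0.1175, 0.2121]
orientation: [180.0, 0.1, -173.1]
force: [5.0, -1.6, 1.6]
opening: 0.0127
```

View pics/s20.png

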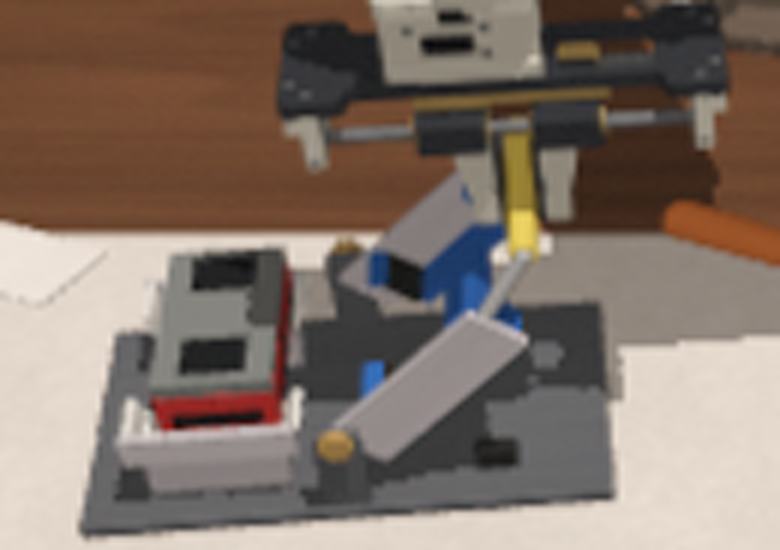

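The body lies underside up in the white nest and the leaf follows the gripper. I'll continue opening.

```bash
python3 -m creep '[[0,0,0,0,0.0054,0.0051,0.05],[0,0,0,0,0.0105,0.0105,0.05],[0,0,0,0,0.0153,0.0162,0.05],[0,0,0,0,0.0199,0.0221,0.05],[0,0,0,0,0.0241,0.0282,0.05],[0,0,0,0,0.028,0.0345,0.05],[0,0,0,0,0.0315,0.0411,0.05],[0,0,0,0,0.0347,0.0478,0.05],[0,0,0,0,0.0376,0.0546,0.05],[0,0,0,0,0.04,0.0616,0.05],[0,0,0,0,0.0421,0.0688,0.05],[0,0,0,0,0.0439,0.076,0.05]]'
python3 -m creep '[[0,0,0,0,0.0014,0.007,0.05],[0,0,0,0,0.0023,0.0145,0.05],[0,0,0,0,0.003,0.022,0.05],[0,0,0,0,0.003,0.0295,0.05],[0,0,0,0,0.003,0.0295,0.05]]'
python3 -m creep '[[0,0,0,0,0,0.002,0.05],[0,0,0,0,0,0.003,0.05],[0,0,0,0,0,0.003,0.05]]'

```

```text
clock: 23.37
tool_pos: [0.4873, -0.0742, 0.1359]
orientation: [180.0, 0.1, -173.1]
force: [5.0, -4.0, 1.4]
opening: 0.013
clock: 23.78
tool_pos: [0.4873, -0.0713, 0.1069]
orientation: [180.0, 0.1, -173.0]
force: [6.3, -4.5, 2.0]
opening: 0.0131
clock: 24.03
tool_pos: [0.4874, -0.0714, 0.1064]
orientation: [180.0, 0.1, -173.0]
force: [-5.6, 0.4, 36.3]
opening: 0.0132
```

```bash
python3 -m creep '[[0,0,0,0,0,-0.001,0.05],[0,0,0,0,0,-0.002,0.05],[0,0,0,0,0,-0.002,0.2],[0,0,0,0,0,-0.002,0.36],[0,0,0,0,0,-0.002,0.38],[0,0,0,0,0,-0.002,0.38],[0,0,0,0,0,-0.002,0.38]]'
python3 -m creep '[[0,0,0,0,0,-0.01,0.38],[0,0,0,0,0,-0.03,0.38],[0,0,0,0,0,-0.055,0.38],[0,0,0,0,0,-0.08,0.38],[0,0,0,0,0,-0.11,0.38],[0,0,0,0,0,-0.14,0.38],[0,0,0,0,0,-0.16,0.38],[0,0,0,0.03,0.02,-0.165,0.38],[0,0,0,0.05,0.05,-0.165,0.38],[0,0,0,0.05,0.08,-0.165,0.38],[0,0,0,0.05,0.1,-0.165,0.38],[0,0,0,0.05,0.1,-0.165,0.38]]'
python3 -c "
from h import *
im=ctrl.snapshot('scene');cv2.imwrite('pics/s21.png',cv2.resize(im[150:250,180:310],None,fx=6,fy=6,interpolation=cv2.INTER_CUBIC)[:600])
im=ctrl.snapshot('top');cv2.imwrite('pics/t21.png',im)
H=np.array([.06,.028,.018])
g=FN+[0,0,.018];print([np.round((proj('scene',g+RN@np.diag([-1,1,-1])@(H*s))[0]-[180,150])*6) for s in[(1,1,1),(1,-1,1),(-1,1,1),(-1,-1,1)]])
for a in(0,3,6):
  t=np.radians(a);print(a,[(proj('scene',HM+.142*(np.cos(t)*CY+np.sin(t)*np.array([0,0,1]))+s*CX)[0]-[180,150])*6 for s in(.06,-.06)])
print(ctrl.get_obs()['force'])"
```

```text
clock: 24.62
tool_pos: [0.4857, -0.0716, 0.1052]
orientation: [180.0, -0.1, -173.1]
force: [-0.0, 0.3, 0.3]
opening: 0.0323
clock: 25.62
tool_pos: [0.4241, 0.0238, 0.2711]
orientation: [179.9, 0.1, -172.9]
force: [-0.2, -0.4, 0.8]
opening: 0.0336
[array([257., 400.]), array([132., 410.]), array([271., 236.]), array([156., 244.])]
0 [array([639.5462, 410.4747]), array([626.9065, 250.0674])]
3 [array([638.2596, 398.9034]), array([625.6643, 238.7228])]
6 [array([636.1329, 387.3385]), array([623.6419, 227.3831])]
[0.1753 0.2933 0.046 ]
```

View pics/s21.png

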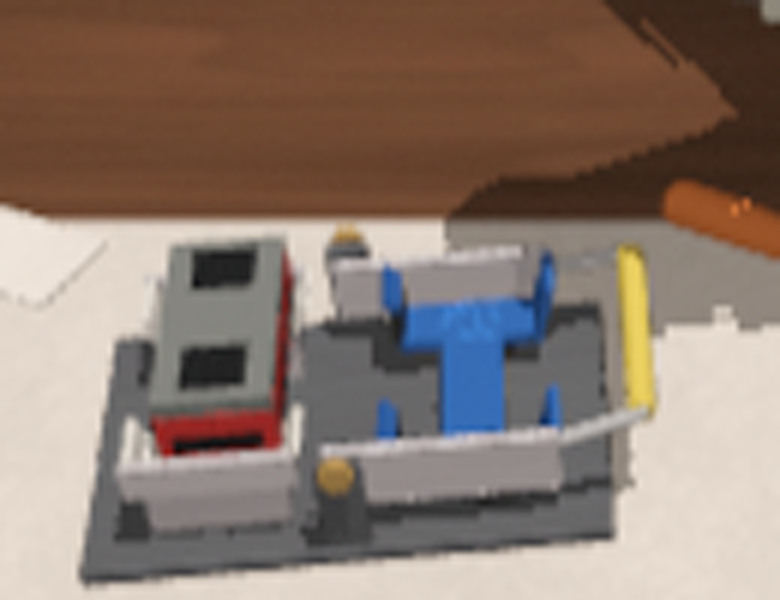

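View pics/t21.png

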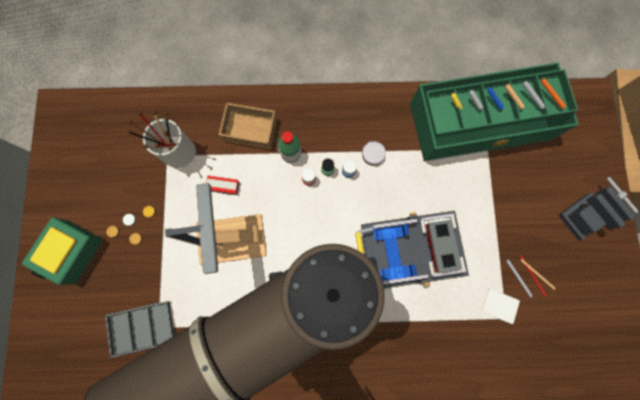

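```bash
python3 -c "
from h import *
im=cv2.imread('pics/t21.png')[200:297,350:480]
im=cv2.resize(im,None,fx=6,fy=6,interpolation=cv2.INTER_CUBIC);cv2.imwrite('pics/t21c.png',im)
H=np.array([.06,.028,.018])
for dy in(0,.005):
  g=FN+[0,0,.018]+dy*CY
  print(dy,[np.round((proj('top',g+RN@np.diag([-1,1,-1])@(H*s))[0]-[350,200]+.5)*6) for s in[(1,1,1),(1,-1,1),(-1,1,1),(-1,-1,1),(-1,1,-1)]])
"
```

```text
0 [array([485., 124.]), array([623., 104.]), array([547., 428.]), array([687., 407.]), array([519., 429.])]
0.005 [array([473., 126.]), array([611., 106.]), array([534., 430.]), array([675., 408.]), array([507., 431.])]
```

View pics/t21c.png

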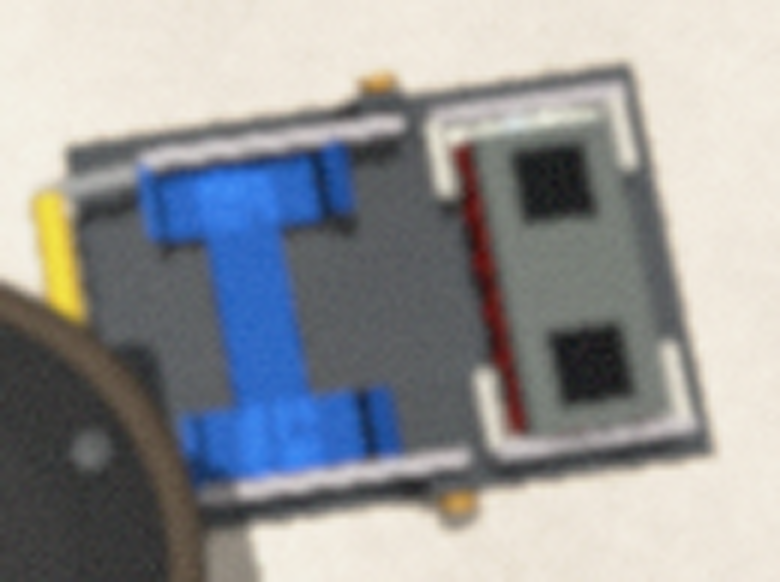

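```bash
python3 -c "
from h import *
im=ctrl.snapshot('scene');cv2.imwrite('pics/s22.png',im)
im=cv2.resize(im[180:240,190:250],None,fx=10,fy=10,interpolation=cv2.INTER_CUBIC);cv2.imwrite('pics/s22c.png',im)
im=ctrl.snapshot('top')
im=cv2.resize(im[210:280,415:475],None,fx=8.5,fy=8.5,interpolation=cv2.INTER_CUBIC);cv2.imwrite('pics/t22c.png',im)
"
```

```text
(no output)
```

View pics/s22c.png

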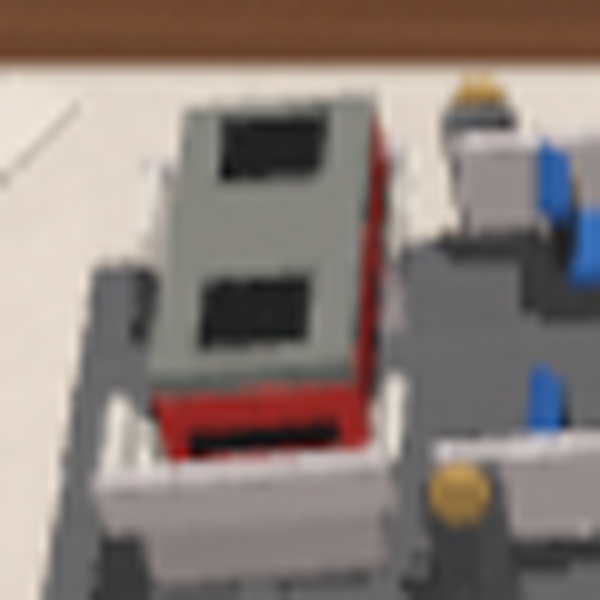

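View pics/t22c.png

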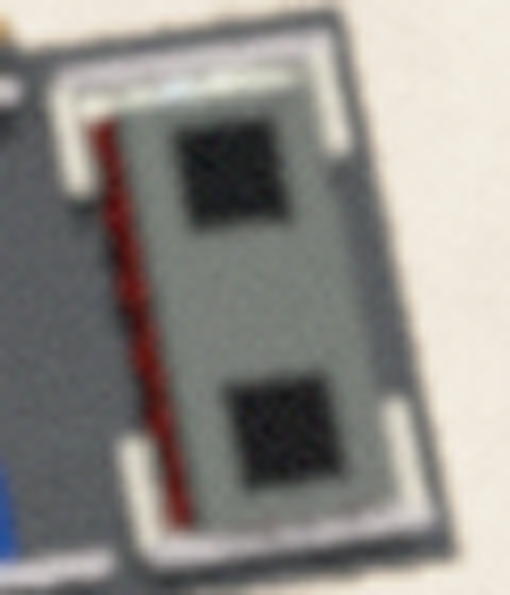

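```bash
python3 -c "
from h import *
S=lambda u,v:((np.array([u,v])+.5)/10-.5+[190,180]); T=lambda u,v:((np.array([u,v])+.5)/8.5-.5+[415,210])
M=np.stack([CX,CY,[0,0,1]])
def rep(n,s,t):
  P,e=two(S(*s),T(*t)); print(n,'rel fixed nest mm',M@(P-FN)*1000,'gap',round(e*1000,1)); return P
# windows of underside: far(-x world side, top of scene)= bottom of top view
rep('win near robot',(272,147),(286,428)); rep('win far',(257,310),(233,172))
rep('corner nr +y',(373,98),(190,525)); rep('corner nr -y',(187,108),(395,505)); rep('corner far +y',(355,380),(113,105)); rep('corner far -y',(155,385),(312,83))
# reference: white wall tops, hinge caps
for n,s,t in[('endplate +x top corner -y',(97,488),(330,35)),('endplate +x top corner +y',(388,460),(52,78))]: rep(n,s,t)
"
```

```text
win near robot rel fixed nest mm [-38.0039   5.3319  37.321 ] gap 0.6
win far rel fixed nest mm [33.4808  5.8049 37.1997] gap 0.2
corner nr +y rel fixed nest mm [-60.1311  34.4101  34.7288] gap 3.7
corner nr -y rel fixed nest mm [-62.9179 -21.3687  34.3276] gap 1.3
corner far +y rel fixed nest mm [57.5351 33.0443 29.7273] gap 0.2
corner far -y rel fixed nest mm [ 55.3641 -22.0134  32.2203] gap 2.2
endplate +x top corner -y rel fixed nest mm [ 70.5014 -39.4302   9.1183] gap 0.3
endplate +x top corner +y rel fixed nest mm [69.6759 41.3044  9.4122] gap 2.8
```

```bash
python3 -c "
from h import *
print(ctrl.get_obs()['qvel'],ctrl.get_obs()['clock']);print(ctrl.close_job())"
```

```text
[-0.8509  0.257   0.0971  0.1468 -0.0787 -0.096 ] 25.8167
the job is handed in; nothing more can be done
None
```

The railcar body now lies roof down in the white nest and the leaf is back fully open. I handed the job in at about 26 s of the 72 s allowed; no verdict was reported.

**What I did:**
- I gripped the body square to the slope and backed out in front of the lamp.
- I laid it roof up in the blue nest and let go.
- I took the leaf by the yellow bar, closed it until it pushed back against its stop, opened it to its other stop, released the bar and moved clear.

**Last checks:**
- **Body position:** the two camera views put it about 2 mm along and 5 mm across from the centre of the white nest. Allowing for about 1 mm error in where I located the nest, that is about 4.5 mm across, against the 8 mm limit. It rests against the hinge-side wall. Its height is about 1 mm above the expected seat.
- **Body tilt:** it looks flat, but the corner readings scatter by about 5 mm in height, so I could not measure the tilt finely.
- **Leaf:** the bar's image position matches fully open. At the closed end it matched within about 1 degree.
- **Jars:** they look unmoved in the top view, compared by eye with the starting picture.
- **Robot:** it read no contact force at the end.

**What disagreed:**
- The bar sat about 1.4 mm from my camera estimate, and the pinch on it shifted a few millimetres during the swing. I corrected for both using the force reading.
- Pressing the body into the blue nest and the leaf onto its open stop briefly gave 30 to 36 N at the wrist, below the 120 N limit.

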